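# Put the pick comb back in its slanted slot block

### The arm

A 6-joint arm with a two-finger parallel gripper is mounted at the origin on the work surface. World frame = base frame: x ahead of the robot, y to its left, z up, the work surface at z = 0. Lengths are in m, angles in rad, forces in N, time in s.
With the tool pointing down it reaches from about 0.275 to 0.725 m from the base axis. Payload 15.9 kg.
Tool frame: the origin (TCP) lies at the very end of the fingers, on their centre line; the grasp point (between the pads) lies manip.grasp_offset behind it (manip.grasp_offset is the distance from the TCP to the grasp point, in m); z points along the fingers, y is the line along which they close (so a half turn about z gives the same grasp; the last joint's range is limited). The gripper opens to 85 mm and grips with 20 to 120 N. Pads are 22 mm wide; open, the fingers measure 114 mm over their backs; the gripper's body (76 mm by 85 mm) begins 54 mm behind the grasp point. The pads swing forward as they close: fully open they stand 13 mm farther back than shut.
Start: joints at [-1.134, 0.213, -0.034, 1.323, 0, 1.571], TCP at [0.212, -0.453, 0.231] pointing down, gripper open.
Joint ranges: [-2.98, 2.98], [-0.74, 1.72], [-1.14, 1.35], [-2.1, 2.04], [-1.57, 1.44], [-3.14, 3.14]. Speed limits (rad/s): [1.89, 1.89, 2.39, 2.57, 3.14, 3.14].

### API

Orientations are given as a 3x3 rotation matrix whose columns are the frame's x, y, z axes.
In Python, from plant import manip gives the robot as it stands. The module is installed in compiled form; this text tells all that it offers.
- The arm moves only by the tool play_rows, never from a script. Its argument "deltas" is text: rows parted by semicolons, each of 5 numbers parted by spaces: the opening, from -1 (shut) to 1 (fully open), then the shift along the tool's x, y, z as a fraction of full scale, then the turn about the tool's z as a fraction of full scale. In form: jaw dx dy dz turn; .... A call has 1 to 12 rows; each row shifts and turns the commanded pose from where the row before left it, along the tool's axes as they then stand; what a row does not reach is not made up. Full scale, the value 1, is 0.3 m for a shift and pi/2 rad for a turn. A row lasts 1/10 s, in which the tool goes at most 50 mm and 8.59 degrees, less where a joint would pass 70% of its speed; a pose out of reach is approached as far as the arm can. A call with a number of a shift or a turn outside -1 to 1 is refused whole. A call with a gripper value outside its range is refused whole. The fingers move at their own pace and stop on an object; "force" is the grip in N (left out, the last holds). Time passes only in rows, so rows that do not move let the fingers close. It gives the time, the measured TCP pose, the force, the opening and the grip force at its end, in the units of the state.
- manip.observe(): the state, without advancing time (a new reading comes with each control period).
- manip.snapshot(name): name is "scene" or "side" or "wrist"; returns a dict with "frame" (384x512x3 uint8, red, green, blue), "vfov" (degrees; the focal length in pixels is half the picture's height over the tangent of half this angle, whatever the lens; pixels are square), "cx", "cy" (the principal point, pixels), "extrinsics" (4x4, takes a point from world to camera coordinates). Camera axes: x right, y up, looking along -z (the intrinsics and any distortion apply to the point x, -y, -z); pixel columns grow to the right and rows downward; lengths in m; the calibration is good to about 2 mm. A picture is of the moment at which its call begins. There is no depth.
- manip.hand_in(): hands the job in; it is judged then, once.
The state is a dict: "time_s": time; "qpos": joint angles; "qvel": joint speeds; "effort": joint torques, N m; "eef_pos": TCP position; "tcp_rot": TCP orientation; "wrist_force": force on the tool from outside, world axes, zero at the start; "ft_torque": the same for the moment, N m; "grip_width": opening from 0.0 (shut) to 1.0 (fully open); "gripper_force": force on a finger pad.
Only numpy, scipy, OpenCV 4.12 (cv2) and the standard library are available. Lean on these libraries where they do the work, as an engineer would, in place of code of your own. Each camera call takes 0.05 s, during which the arm holds its last target. There are 200 camera calls.

### The job

Put the pick comb with the red handle away: lift it off the glass and slide it, tines first, into the wide slanted slot of the wooden block until its cross-bar is fully home against the block's face, then let go. It is a close fit and the block only stands on the glass, so feel the comb in gently, without forcing it or shoving the block along, and leave the other things on the glass where they are.

Things in the scene. Friction and masses are not known exactly. Their poses are not given: they have to be found in the camera images.
- comb: Pick comb, red plastic handle and cross-bar, steel tines, 190 mm long, 75 to 155 g, lying flat on the glass (100 mm above the work surface). Axes: x along the comb to the tine tips, y across its width, z out of its upper face. Origin: middle of the cross-bar's tine-side face, at the underside. Centre of mass about 25 mm behind the origin. Either face may go up in the slot.
- comb_shoulder (a point): Comb, middle of the cross-bar's tine-side face, at half thickness (7 mm over the underside). The cross-bar runs 16 mm back (-x) from here, 60 mm wide, 14 mm thick: too big for the slot, so it stops on the block's face. Axes as the comb's.
- comb_tip (a point): Comb, middle of the tine tips, 75 mm ahead (+x) of the shoulder, at half thickness. The nine steel tines are one row from shoulder to tip, 49.5 mm wide and 5 mm thick (treat it as one flat blade with a blunt end). Axes as the comb's.
- comb_grip (a point): Comb, middle of the straight handle, 65 mm behind (-x) the shoulder, at half thickness: the place to grip, across the width. The handle is 26 mm wide, 14 mm thick and runs from 16 to 115 mm behind the shoulder. Axes as the comb's.
- holder: Wooden slotted block, 1.3 kg, standing loose on the glass; a push of roughly 12 N or more along the slot starts it sliding. Base 140 (x) by 126 (y) by 12 mm carrying a tilted head, 126 mm high in all. Origin: middle of the base's underside; z up; the slotted face looks to -x and upward. Wide slot's mouth: 35 mm to -x, 21 mm to -y, 92 mm up from this origin.
- slot: Head of the block. Origin: centre of the wide slot's mouth in the slotted face. Axes: x straight into the slot, 40 degrees below level; y along its width (level); z across its thickness. Slot 52 (y) by 6.5 (z) mm, 85 mm deep, square edges, white rim. Fully home: comb axes along these, comb_shoulder at this origin. Friction keeps the comb wherever it is let go: it does not slide home by itself.
- tealight_dish: Empty round ceramic tealight dish, blue, 96 mm across, 30 mm high. Origin: middle of its underside.
- screw_jar: Round white plastic container with green screw-top lid, 77 mm across, 61 mm high. Origin: middle of its underside.
- bead_box: Dark wooden prayer bead box with a light sliding door in its top, 76 by 120 mm, 48 mm high. Origin: middle of its underside.
- earring_tray: Grey hard silicone earring tray with six compartments, 90 by 140 mm, 16 mm high. Origin: middle of its underside.
- lotion_bottle: Small white lotion bottle with blue cap, 52 mm across, 109 mm high. Origin: middle of its underside.
- matchbox: Yellow matchbox lying flat, 36 by 53 mm, 15 mm high. Origin: middle of its underside.
- nail_file (a point): Outer end of a nail file's blue handle, 12 mm wide and 6 mm thick, standing 62 mm out of the slotted face from its own narrow slot, 64 mm to +y of the wide slot's centre; it stays there and is part of the block. The face reaches 42 mm to -y and 84 mm to +y of the wide slot's centre, 22 mm either way across its thickness. Axes as the slot's.

How it is judged:
By the outcome, as a careful person would: the job done as asked, in the order asked, and still so for the second after the job is handed in, with the robot touching nothing.
It also fails if it takes over 48 s, if anything falls off the work surface, if the arm or the gripper's body presses on something with over 40 N, if the wrist force passes 120 N, or if a joint passes its speed limit or range.

## Working session

There is one attempt and no reset: what is moved stays moved. The work goes in short steps, Python scripts to look and compute and a tool call to move; the robot and the scene stay as the last step left them, time stands still between calls to the robot, and variables do not carry over. Pictures are saved under pics/ and viewed, at most 12 in all, crops included, and the job is handed in when it is done.

Besides the shell and the picture viewer there is one more tool, called by a JSON object that holds its "name" and its "arguments". play_rows: Moves the arm, as the interface text tells. Its arguments: {"type":"object","properties":{"deltas":{"type":"string"},"force":{"type":"number"}},"required":["deltas"]}

```bash
mkdir -p pics; ls
cat > h.py <<'E'
import numpy as np,cv2
from plant import manip
def snap(n,f=None):
    s=manip.snapshot(n)
    if f: cv2.imwrite('pics/'+f,s['frame'][:,:,::-1]); np.savez('pics/'+f[:-4],**s)
    return s
def K(s):
    h=s['frame'].shape[0]; return h/2/np.tan(np.radians(s['vfov'])/2)
def ray(s,u,v):
    E=np.array(s['extrinsics']);R=E[:3,:3];c=-R.T@E[:3,3];f=K(s)
    d=R.T@np.array([(u-s['cx'])/f,-(v-s['cy'])/f,-1]);return c,d/np.linalg.norm(d)
def onz(s,u,v,z):
    c,d=ray(s,u,v);return c+d*(z-c[2])/d[2]
def tri(*rs):
    A=0;b=0
    for c,d in rs:
        P=np.eye(3)-np.outer(d,d);A=A+P;b=b+P@c
    p=np.linalg.solve(A,b);return p,[np.linalg.norm((np.eye(3)-np.outer(d,d))@(p-c)) for c,d in rs]
def proj(s,p):
    E=np.array(s['extrinsics']);q=E[:3,:3]@p+E[:3,3];f=K(s);return s['cx']+f*q[0]/-q[2],s['cy']-f*q[1]/-q[2]
E
python3 - <<'E'
from h import *
np.set_printoptions(precision=4,suppress=True)
print(manip.observe(),manip.grasp_offset)
ims=[]
for n in("scene","side","wrist"):
    s=snap(n,n+'0.png');print(n,s.keys(),s['vfov'],s['cx'],s['cy'],np.array(s['extrinsics']))
E
```

```text
pics
{'time_s': 0.0, 'qpos': array([-1.134 ,  0.2133, -0.0351,  1.3235, -0.    ,  1.5708]), 'qvel': array([ 0.001 ,  0.0003, -0.0015, -0.0009, -0.0005,  0.001 ]), 'effort': array([ -0.0038, -68.6169,  48.7116,   0.0172,  -0.0005,  -0.    ]), 'eef_pos': array([ 0.2114, -0.4528,  0.2308]), 'tcp_rot': array([[ 0.9061,  0.423 , -0.0005],
       [ 0.423 , -0.9061,  0.001 ],
       [-0.    , -0.0011, -1.    ]]), 'wrist_force': array([-0.2796, -0.234 ,  0.254 ]), 'ft_torque': array([0.0224, 0.0387, 0.0039]), 'gripper_force': 0.0, 'grip_width': 0.9990764746754275} 0.0187
scene dict_keys(['frame', 'vfov', 'cx', 'cy', 'extrinsics']) 56.75907152604951 256.63437814771834 188.43293083015632 [[ 0.8105  0.5857 -0.0086 -0.4655]
 [-0.4497  0.6316  0.6315  0.1287]
 [ 0.3753 -0.508   0.7753 -1.2309]
 [ 0.      0.      0.      1.    ]]
side dict_keys(['frame', 'vfov', 'cx', 'cy', 'extrinsics']) 52.537974103563435 262.7806928600294 198.9641281795062 [[-0.9315 -0.3637 -0.0017  0.5265]
 [ 0.2684 -0.6907  0.6714 -0.2609]
 [-0.2453  0.625   0.7411 -0.9031]
 [ 0.      0.      0.      1.    ]]
wrist dict_keys(['frame', 'vfov', 'cx', 'cy', 'extrinsics']) 60.877509643601066 254.93079467418445 189.5727211890576 [[ 0.4234 -0.9059 -0.0014 -0.4993]
 [ 0.8732  0.4085 -0.2656  0.035 ]
 [ 0.2412  0.1113  0.9641 -0.3783]
 [ 0.      0.      0.      1.    ]]
```

View pics/scene0.png

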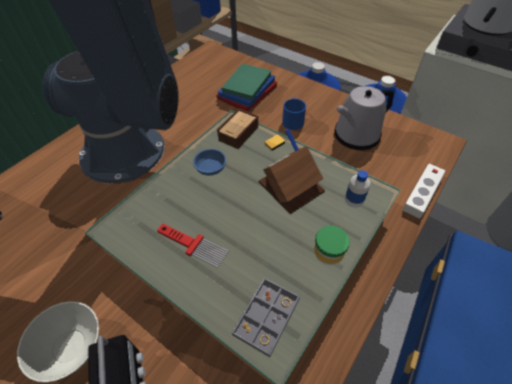

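View pics/side0.png

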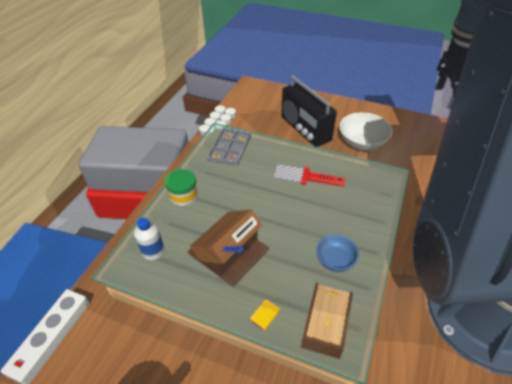

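Run:
```python
from h import *
np.set_printoptions(precision=4,suppress=True)
L=lambda n:dict(np.load(f'pics/{n}0.npz'))
a,b,w=L('scene'),L('side'),L('wrist')
A={}
for n,s in(('scene',a),('side',b)):
    hsv=cv2.cvtColor(s['frame'],cv2.COLOR_RGB2HSV)
    m=((hsv[...,0]<8)|(hsv[...,0]>172))&(hsv[...,1]>150)&(hsv[...,2]>90)
    k,lab,st,ce=cv2.connectedComponentsWithStats(m.astype(np.uint8))
    for i in range(1,k):
        if st[i,4]>60: print(n,st[i],ce[i],onz(s,*ce[i],.107))
    # pca ext of comb comp
    i=[i for i in range(1,k) if st[i,4]>60 and ((n=='scene' and 150<ce[i][0]<205) or (n=='side' and 290<ce[i][0]<350))][0]
    v,u=np.where(lab==i); P=np.array([onz(s,x,y,.107) for x,y in zip(u,v)])[:,:2]
    c=P.mean(0);_,S,V=np.linalg.svd(P-c,full_matrices=False);t=(P-c)@V[0];q=(P-c)@V[1]
    print('dir',V[0],'ext',t.min(),t.max(),'wid ends',[np.ptp(q[t<t.min()+.015]),np.ptp(q[t>t.max()-.015])],'c',c, c+V[0]*t.min(),c+V[0]*t.max())
up=lambda im,x0,y0,x1,y1,k:cv2.resize(im[y0:y1,x0:x1],None,fx=k,fy=k,interpolation=cv2.INTER_CUBIC)
t=np.hstack([up(a['frame'],245,125,345,225,4),up(b['frame'],180,190,280,290,4)])
bt=np.hstack([up(a['frame'],145,215,245,265,4),up(b['frame'],260,150,360,200,4)])
cv2.imwrite('pics/comp1.png',np.vstack([t,bt])[:,:,::-1])
```

```text
scene [158 224  45  31 468] [180.7158 237.7756] [ 0.4671 -0.1727  0.107 ]
dir [0.9918 0.128 ] ext -0.06708038341286772 0.04782692287240395 wid ends [np.float64(0.024021921422329867), np.float64(0.058013079916674995)] c [ 0.4666 -0.1726] [ 0.4001 -0.1812] [ 0.5141 -0.1665]
side [302 167  43  18 367] [320.5613 177.8447] [ 0.4662 -0.1748  0.107 ]
side [  87  189   61   30 1249] [114.3547 202.3106] [0.931  0.1005 0.107 ]
dir [-0.9921 -0.1254] ext -0.04912424729363504 0.06266471613943346 wid ends [np.float64(0.06385522534624666), np.float64(0.025862850767353396)] c [ 0.4664 -0.1748] [ 0.5151 -0.1687] [ 0.4042 -0.1827]
```

View pics/comp1.png

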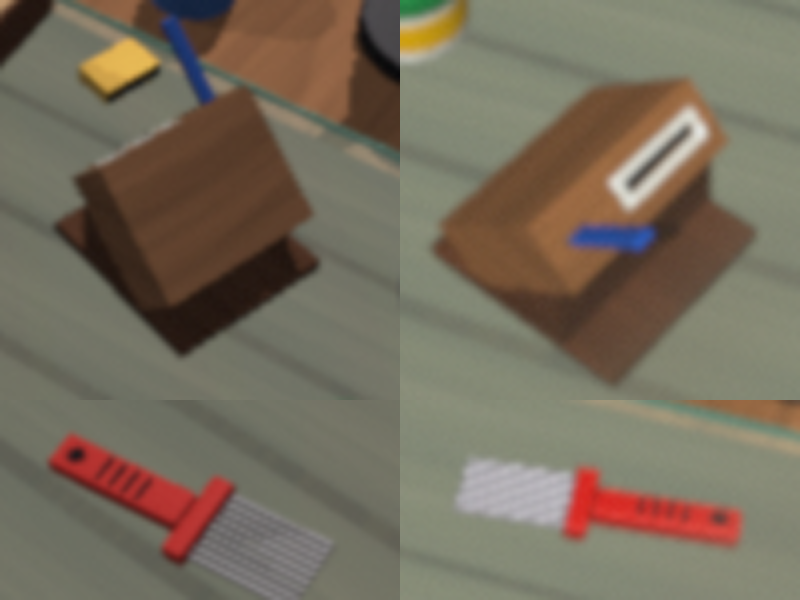

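Run:
```python
from h import *
np.set_printoptions(precision=4,suppress=True)
L=lambda n:dict(np.load(f'pics/{n}0.npz'))
a,b,w=L('scene'),L('side'),L('wrist')
o=manip.observe();R=o['tcp_rot'];c,d=ray(w,256,192)
print('cam in tool',R.T@(c-o['eef_pos']),'look',R.T@d)
p,r=tri(ray(a,287,130),ray(b,243,249.5));print('file end',p,r)
f=b['frame'][215:250,225:270].astype(int)
m=(f.min(2)>130)&(np.ptp(f,axis=2)<40)
v,u=np.where(m);print(len(u));rect=cv2.minAreaRect(np.c_[u+225,v+215].astype(np.float32));bx=cv2.boxPoints(rect);print(rect,bx)
ctr=onz(b,*rect[0],.192);print('mouth',ctr)
for q in bx:print(q,onz(b,*q,.192))
e=[(180+(628-400)/4,190+188/4),(180+(692-400)/4,190+128/4)]
P=[onz(b,*q,.192) for q in e];print('slot ends',P,np.linalg.norm(P[1]-P[0]),np.degrees(np.arctan2(*(P[0]-P[1])[[1,0]])))
for n,s,q in(('base side',b,[(433,245),(612,384),(755,232)]),('base scene',a,[(55,228),(182,355),(318,262)])):
    for x,y in q:
        px=(180+(x-400)/4,190+y/4) if s is b else (245+x/4,125+y/4)
        print(n,onz(s,*px,.112))
# glass edge at -y : scene
for x,y in((92,235),(285,383)):print('glass',onz(a,x,y,.1))
```

```text
cam in tool [ 0.0669 -0.0001 -0.1424] look [-0.2728  0.0028  0.9621]
file end [0.5332 0.1936 0.2303] [np.float64(0.00323876610974894), np.float64(0.0032387661097490698)]
218
((244.25003051757812, 229.25003051757812), (9.192387580871582, 28.284271240234375), 45.0) [[231.  236. ]
 [251.  216. ]
 [257.5 222.5]
 [237.5 242.5]]
mouth [0.5603 0.1195 0.192 ]
[231. 236.] [0.5791 0.1459 0.192 ]
[251. 216.] [0.5609 0.0807 0.192 ]
[257.5 222.5] [0.5409 0.0924 0.192 ]
[237.5 242.5] [0.5597 0.1562 0.192 ]
slot ends [array([0.5663, 0.1437, 0.192 ]), array([0.5505, 0.0946, 0.192 ])] 0.05159077357900729 72.07745420799273
base side [0.681  0.1676 0.112 ]
base side [0.55   0.2115 0.112 ]
base side [0.514  0.0931 0.112 ]
base scene [0.5219 0.0843 0.112 ]
base scene [0.6519 0.0444 0.112 ]
base scene [0.6858 0.1637 0.112 ]
glass [ 0.2742 -0.2953  0.1   ]
glass [ 0.853  -0.2906  0.1   ]
```

{"name": "play_rows", "arguments": {"deltas": "1 0.15 0 0 0.07; 1 0.15 0 0 0.07; 1 0.15 0 0 0.06"}}

```text
time_s: 0.45
eef_pos: [0.3399, -0.4089, 0.2314]
tcp_rot: [[0.993, 0.117, -0.0], [0.117, -0.993, 0.0], [-0.0, -0.0, -1.0]]
wrist_force: [0.5, -1.3, 0.2]
grip_width: 1.001
gripper_force: 0.0
```

{"name": "play_rows", "arguments": {"deltas": "1 0.098 -0.122 0 0;1 0.098 -0.122 0 0;1 0.098 -0.122 0 0;1 0.098 -0.122 0 0;1 0.098 -0.122 0 0;1 0.098 -0.122 0 0;1 0 0 0 0;1 0 0 0 0"}}

```text
time_s: 1.25
eef_pos: [0.4873, -0.1695, 0.231]
tcp_rot: [[0.992, 0.125, -0.001], [0.125, -0.992, 0.0], [-0.001, -0.0, -1.0]]
wrist_force: [-0.4, -0.3, 0.1]
grip_width: 0.994
gripper_force: 0.0
```

```bash
cat > comb.py <<'E'
from h import *
def comb(s,z=.107):
    hsv=cv2.cvtColor(s['frame'],cv2.COLOR_RGB2HSV)
    m=((hsv[...,0]<8)|(hsv[...,0]>172))&(hsv[...,1]>130)&(hsv[...,2]>70)
    m=m.astype(np.uint8);k,lab,st,ce=cv2.connectedComponentsWithStats(m)
    i=1+np.argmax(st[1:,4]);return (lab==i),ce[i],st[i]
E
python3 - <<'E'
from comb import *
np.set_printoptions(precision=4,suppress=True)
o=manip.observe();print(o['qpos'],o['eef_pos'],o['tcp_rot'][:,0])
s=snap('wrist','w1.png');m,ce,st=comb(s);print(st,ce)
v,u=np.where(m)
for z in(.107,.114):
    P=np.array([onz(s,x,y,z) for x,y in zip(u,v)])[:,:2]
    c=P.mean(0);_,S,V=np.linalg.svd(P-c,full_matrices=False);V*=np.sign(V[0,0]);t=(P-c)@V[0];q=(P-c)@V[1]
    print(z,'dir',V[0],np.degrees(np.arctan2(V[0,1],V[0,0])),'len',np.ptp(t),'barw',np.ptp(q[t>t.max()-.012]),'hw',np.ptp(q[t<0]),'tail',c+V[0]*t.min()+V[1]*(q[t<0].max()+q[t<0].min())/2,'front',c+V[0]*t.max())
h=t<.0
for lo in(-.06,-.04,-.02,.0,):
    k=(t>lo)&(t<lo+.02);print(lo,(q[k].max()+q[k].min())/2)
E
```

```text
[-0.3346  0.2466  0.0079  1.3328 -0.0002  2.682 ] [ 0.4873 -0.1695  0.231 ] [ 0.9922  0.1246 -0.0006]
[ 219  149   73  128 4284] [255.4185 199.8609]
0.107 dir [0.991  0.1339] 7.696582586548886 len 0.11656671176068795 barw 0.059558414002459995 hw 0.025621012083921493 tail [ 0.3995 -0.1814] front [ 0.5151 -0.1659]
0.114 dir [0.991  0.1339] 7.69658258654889 len 0.11350447664480692 barw 0.05801051191211779 hw 0.024947942030535436 tail [ 0.4036 -0.1809] front [ 0.5161 -0.1658]
-0.06 7.977724783570991e-06
-0.04 0.00017350728564449313
-0.02 0.00010532882222976433
0.0 0.00026425405753681235
```

View pics/w1.png

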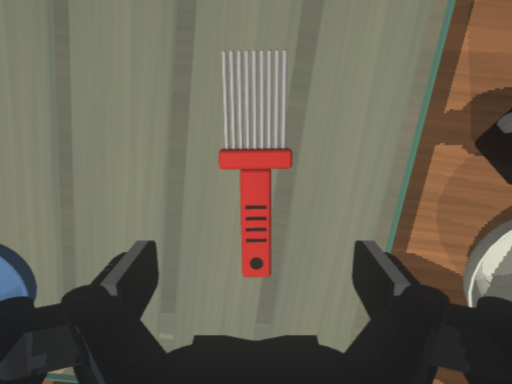

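{"name": "play_rows", "arguments": {"deltas": "1 0 0 0 -0.0954;1 0 0 0 -0.0954;1 0 0 0 -0.0954;1 0 0 0 -0.0954;1 0 0 0 -0.0954;1 0 0 0 -0.0954;1 0 0 0 -0.0954;1 0 0 0 -0.0954;1 0 0 0 -0.0954;1 0 0 0 -0.0954;1 0 0 0 -0.0954"}}

```text
time_s: 2.4
eef_pos: [0.4863, -0.1718, 0.2313]
tcp_rot: [[-0.203, 0.979, -0.0], [0.979, 0.203, -0.0], [-0.0, -0.0, -1.0]]
wrist_force: [-0.1, -0.4, -0.7]
grip_width: 1.001
gripper_force: 0.0
```

{"name": "play_rows", "arguments": {"deltas": "1 0 0 0 -0.0954;1 0 0 0 -0.0954;1 0 0 0 -0.0954;1 0 0 0 -0.0954;1 0 0 0 -0.0954;1 0 0 0 -0.0954;1 0 0 0 -0.0954;1 0 0 0 -0.0954;1 0 0 0 -0.0954;1 0 0 0 -0.0954;1 0 0 0 0;1 0 0 0 0"}}

```text
time_s: 3.6
eef_pos: [0.4866, -0.1713, 0.2313]
tcp_rot: [[-0.993, -0.121, -0.0], [-0.121, 0.993, -0.0], [0.0, -0.0, -1.0]]
wrist_force: [-0.3, 0.3, -1.1]
grip_width: 1.003
gripper_force: 0.0
```

Run:
```python
from comb import *
np.set_printoptions(precision=4,suppress=True)
o=manip.observe();print(o['qpos'],o['eef_pos'],o['tcp_rot'][:,0])
s=snap('wrist','w2.png');w1=dict(np.load('pics/w1.npz'))
E=[]
for s_ in(w1,s):
    m,ce,st=comb(s_);v,u=np.where(m);z=.114
    P=np.array([onz(s_,x,y,z) for x,y in zip(u,v)])[:,:2]
    c=P.mean(0);_,S,V=np.linalg.svd(P-c,full_matrices=False);V*=np.sign(V[0,0]);t=(P-c)@V[0];q=(P-c)@V[1]
    print('ang',np.degrees(np.arctan2(V[0,1],V[0,0])),'len',np.ptp(t),'tail',c+V[0]*t.min(),'front',c+V[0]*t.max(),'hmid',(q[t<0].max()+q[t<0].min())/2)
    # hole (dark) centroid in handle near tail, top face
    g=cv2.cvtColor(s_['frame'],cv2.COLOR_RGB2GRAY)
    mf=cv2.morphologyEx(m.astype(np.uint8),cv2.MORPH_CLOSE,np.ones((15,15)))
    k,l,st,cc=cv2.connectedComponentsWithStats(((g<50)&(mf>0)).astype(np.uint8))
    i=1+np.argmax(st[1:,4]);print('hole',cc[i],st[i]);E.append(ray(s_,*cc[i]))
    E[-1]=E[-1]
print(tri(*E))
```

```text
[-0.3383  0.2459  0.0079  1.3327 -0.0001 -0.4601] [ 0.4866 -0.1713  0.2313] [-0.9926 -0.1214  0.0001]
ang 7.69658258654889 len 0.11350447664480692 tail [ 0.4036 -0.181 ] front [ 0.5161 -0.1658] hmid 0.00012840149203610478
hole [258.5 207. ] [255 207   8   1   8]
ang 7.775607128168776 len 0.11328567538294125 tail [ 0.4017 -0.181 ] front [ 0.514  -0.1657] hmid -0.00019255279308780932
hole [255.2336  95.1402] [250  89  12  13 107]
(array([ 0.4149, -0.1813, -0.0456]), [np.float64(0.0018874963610868388), np.float64(0.0018874963610868139)])
```

{"name": "play_rows", "arguments": {"deltas": "1 0.044 0.005 0.08 -0.008;1 0 0 0.15 0;1 0 0 0.12 0;1 0 0 0.06 0;1 0 0 0.024 0;1 0 0 0 0;1 0 0 0 0"}}

```text
time_s: 4.35
eef_pos: [0.4744, -0.1708, 0.1022]
tcp_rot: [[-0.99, -0.139, 0.001], [-0.139, 0.99, -0.0], [-0.001, -0.001, -1.0]]
wrist_force: [0.6, 0.0, -0.2]
grip_width: 1.001
gripper_force: 0.0
```

{"name": "play_rows", "arguments": {"deltas": "-1 0 0 0 0;-1 0 0 0 0;-1 0 0 0 0;-1 0 0 0 0;-1 0 0 0 0;-1 0 0 0 0;-1 0 0 0 0;-1 0 0 0 0", "force": 20}}

```text
time_s: 5.15
eef_pos: [0.4739, -0.1706, 0.1014]
tcp_rot: [[-0.99, -0.14, 0.0], [-0.14, 0.99, -0.0], [-0.0, -0.0, -1.0]]
wrist_force: [-1.5, 0.5, 5.8]
grip_width: 0.301
gripper_force: 22.0
```

{"name": "play_rows", "arguments": {"deltas": "-1 0 0 -0.05 0;-1 0 0 -0.1 0;-1 0 0 -0.1 0;-1 0 0 0 0;-1 0 0 0 0"}}

```text
time_s: 5.65
eef_pos: [0.474, -0.1706, 0.1761]
tcp_rot: [[-0.99, -0.14, 0.001], [-0.14, 0.99, -0.0], [-0.001, -0.0, -1.0]]
wrist_force: [-0.7, -0.1, -1.4]
grip_width: 0.299
gripper_force: 21.2
```

Run:
```python
from comb import *
o=manip.observe();print(o['eef_pos'],o['wrist_force'],o['ft_torque'],o['grip_width'])
w=snap('wrist','w3.png');b=snap('side','s3.png');a=snap('scene','a3.png')
up=lambda im,x0,y0,x1,y1,k:cv2.resize(im[y0:y1,x0:x1],None,fx=k,fy=k,interpolation=cv2.INTER_CUBIC)
cv2.imwrite('pics/comp3.png',np.vstack([np.hstack([up(a['frame'],120,170,270,270,2.66),up(b['frame'],240,90,390,190,2.66)]),cv2.resize(w['frame'][100:320],(798,330))])[:,:,::-1])
```

```text
[ 0.47399232 -0.17060648  0.17610674] [-0.74872532 -0.08455515 -1.38421961] [-0.01658827  0.02141384 -0.05068321] 0.29933924918527205
```

View pics/comp3.png

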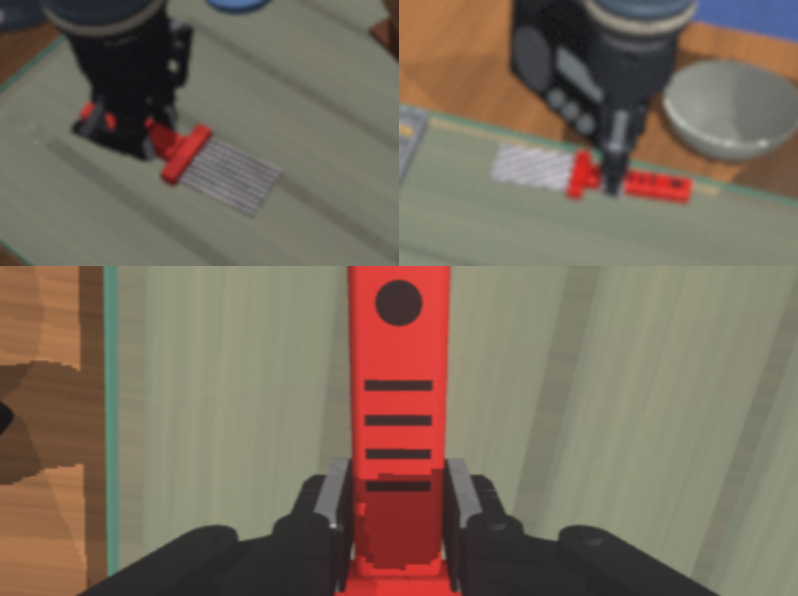

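Run:
```python
from h import *
np.set_printoptions(precision=3,suppress=True)
a=dict(np.load('pics/scene0.npz'));b=dict(np.load('pics/side0.npz'))
for n,s,q in(('bowl sc',a,[(20,345),(60,377),(98,320),(60,305)]),('bowl side',b,[(339,128),(391,130),(365,150)]),('radio side',b,[(283,125),(320,142),(335,137)]),('radio sc',a,[(90,345),(140,380),(118,337)])):
    for p in q:print(n,p,onz(s,*p,0.0),onz(s,*p,0.05))
# glass -y edge teal points in wrist w3
w=dict(np.load('pics/w1.npz'))
for p in((452,10),(392,240)):print('edge',onz(w,*p,.1))
w=dict(np.load('pics/w3.npz'))
for p in((72,110),(72,300)):print('edge',onz(w,*p,.1))
print(tri(ray(a,92,235),ray(b,408,168)))
```

```text
bowl sc (20, 345) [ 0.303 -0.567  0.   ] [ 0.337 -0.559  0.05 ]
bowl sc (60, 377) [ 0.437 -0.553  0.   ] [ 0.464 -0.546  0.05 ]
bowl sc (98, 320) [ 0.404 -0.423  0.   ] [ 0.432 -0.423  0.05 ]
bowl sc (60, 305) [ 0.296 -0.455  0.   ] [ 0.331 -0.453  0.05 ]
bowl side (339, 128) [ 0.492 -0.547 -0.   ] [ 0.483 -0.481  0.05 ]
bowl side (391, 130) [ 0.32  -0.602  0.   ] [ 0.321 -0.532  0.05 ]
bowl side (365, 150) [ 0.383 -0.463 -0.   ] [ 0.38  -0.402  0.05 ]
radio side (283, 125) [ 0.681 -0.492  0.   ] [ 0.66  -0.429  0.05 ]
radio side (320, 142) [ 0.533 -0.449  0.   ] [ 0.521 -0.389  0.05 ]
radio side (335, 137) [ 0.492 -0.494 -0.   ] [ 0.483 -0.43   0.05 ]
radio sc (90, 345) [ 0.436 -0.471  0.   ] [ 0.462 -0.469  0.05 ]
radio sc (140, 380) [ 0.586 -0.453  0.   ] [ 0.604 -0.452  0.05 ]
radio sc (118, 337) [ 0.475 -0.421  0.   ] [ 0.499 -0.422  0.05 ]
edge [ 0.637 -0.3    0.1  ]
edge [ 0.447 -0.3    0.1  ]
edge [ 0.43  -0.297  0.1  ]
edge [ 0.573 -0.298  0.1  ]
(array([ 0.26 , -0.298,  0.099]), [np.float64(0.010997393848793589), np.float64(0.010997393848793637)])
```

{"name": "play_rows", "arguments": {"deltas": "-1 0 0 0 0.0908;-1 0 0 0 0.0908;-1 0 0 0 0.0908;-1 0 0 0 0.0908;-1 0 0 0 0.0908;-1 0 0 0 0.0908;-1 0 0 0 0.0908;-1 0 0 0 0.0908;-1 0 0 0 0.0908;-1 0 0 0 0.0908;-1 0 0 0 0.0908;-1 0 0 0 0.0908"}}

```text
time_s: 7.0
eef_pos: [0.4732, -0.1703, 0.1751]
tcp_rot: [[0.006, 1.0, -0.002], [1.0, -0.006, 0.001], [0.001, -0.002, -1.0]]
wrist_force: [0.4, -0.4, -1.7]
grip_width: 0.297
gripper_force: 21.2
```

{"name": "play_rows", "arguments": {"deltas": "-1 -0.102 -0.116 0 0;-1 -0.102 -0.116 0 0;-1 -0.102 -0.116 0 0;-1 -0.102 -0.116 0 0;-1 -0.103 -0.116 0 0;-1 0 0 0.1 0;-1 0 0 0.1 0;-1 0 0 0 0"}}

```text
time_s: 7.8
eef_pos: [0.2975, -0.322, 0.1126]
tcp_rot: [[0.001, 1.0, -0.004], [1.0, -0.001, 0.005], [0.005, -0.004, -1.0]]
wrist_force: [-0.7, 0.6, -0.8]
grip_width: 0.3
gripper_force: 21.2
```

{"name": "play_rows", "arguments": {"deltas": "-1 0 0 0.02 0;-1 0 0 0.02 0;-1 0 0 0.02 0;-1 0 0 0.02 0;-1 0 0 0 0"}}

```text
time_s: 8.3
eef_pos: [0.3005, -0.3248, 0.0925]
tcp_rot: [[-0.0, 1.0, 0.001], [1.0, 0.0, -0.002], [-0.002, 0.001, -1.0]]
wrist_force: [0.4, -1.8, 1.3]
grip_width: 0.298
gripper_force: 23.2
```

{"name": "play_rows", "arguments": {"deltas": "-1 0 0 0.017 0;-1 0 0 0.018 0;-1 0 0 0 0;-1 0 0 0 0"}}

```text
time_s: 8.7
eef_pos: [0.3005, -0.3246, 0.0822]
tcp_rot: [[-0.0, 1.0, 0.001], [1.0, 0.0, -0.002], [-0.002, 0.001, -1.0]]
wrist_force: [1.4, -5.8, 0.9]
grip_width: 0.297
gripper_force: 25.8
```

Run:
```python
from comb import *
o=manip.observe();print(o['eef_pos'],o['wrist_force'],o['ft_torque'],o['grip_width'])
w=snap('wrist','w4.png');b=snap('side','s4.png');a=snap('scene','a4.png')
up=lambda im,x0,y0,x1,y1,k:cv2.resize(im[y0:y1,x0:x1],None,fx=k,fy=k,interpolation=cv2.INTER_CUBIC)
x,y=[int(i) for i in proj(a,o['eef_pos'])];X,Y=[int(i) for i in proj(b,o['eef_pos'])];print(x,y,X,Y)
cv2.imwrite('pics/comp4.png',np.vstack([np.hstack([up(a['frame'],max(0,x-75),y-50,max(0,x-75)+150,y+50,2.66),up(b['frame'],X-75,max(0,Y-50),X+75,max(0,Y-50)+100,2.66)]),cv2.resize(w['frame'][100:320],(798,330))])[:,:,::-1])
```

```text
[ 0.30046554 -0.32460144  0.08220967] [ 1.35512659 -5.83114597  0.86210293] [-0.92388033 -0.28340411 -0.05097651] 0.2969924254360712
91 252 389 164
```

View pics/comp4.png

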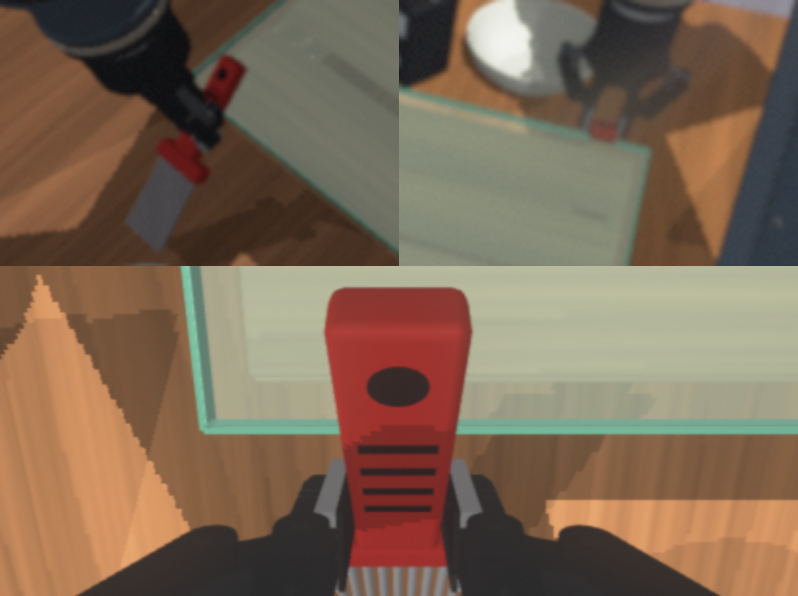

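```bash
cat > pitch.py <<'E'
from h import *
from scipy.optimize import least_squares
# tool frame, x component along comb back; rows of end-face top/bottom edges at col ~256
def pitch(w,o,rt,rb,col=256.):
    R=o['tcp_rot'];p=o['eef_pos']
    def uv(q):return proj(w,p+R@np.array([q[0],0,q[1]]))[1]
    def pts(x):
        th,L=x;d=np.array([-np.cos(th),np.sin(th)]);n=np.array([-np.sin(th),-np.cos(th)]) # tool x back, z down
        C=np.array([0,-.0056]);return C-L*d+.007*n,C-L*d-.007*n
    r=least_squares(lambda x:[uv(pts(x)[0])-rt,uv(pts(x)[1])-rb],[.6,.073],x_scale=[1,.1])
    r1=least_squares(lambda x:[uv(pts([x[0],.073])[0])-rt,uv(pts([x[0],.073])[1])-rb],[.6])
    return np.degrees(r.x[0]),r.x[1],np.degrees(r1.x),r1.fun
E
python3 - <<'E'
from pitch import *
o=manip.observe();w=dict(np.load('pics/w4.npz'));a=dict(np.load('pics/a4.npz'))
for d in(-1,0,1):print(pitch(w,o,142.7+d,114.7+d))
# scene: tips center, intersect with plane x=.3005
x0=max(0,91-75);y0=252-50
for q in((142,237),(180,160)):
    c,d=ray(a,x0+q[0]/2.66,y0+q[1]/2.66);print(c+d*(.3005-c[0])/d[0])
# row profile near col 256 in wrist
print(w['frame'][105:150:2,240].tolist())
E
```

```text
(np.float64(31.73124414425542), np.float64(0.0697291035309041), array([34.92981921]), array([ 1.44783357, -2.22067942]))
(np.float64(31.71321393558886), np.float64(0.06934288902892498), array([35.26014125]), array([ 1.61177481, -2.45992848]))
(np.float64(31.695479085901585), np.float64(0.06895488787655431), array([35.58684572]), array([ 1.77497702, -2.69593072]))
[ 0.3005     -0.41883671  0.02330641]
[ 0.3005     -0.35278942  0.07342943]
[[181, 183, 156], [180, 182, 155], [180, 182, 155], [180, 182, 155], [178, 177, 151], [131, 61, 53], [138, 55, 49], [137, 54, 47], [138, 55, 48], [139, 54, 48], [141, 54, 47], [142, 54, 47], [143, 54, 48], [142, 53, 47], [143, 53, 47], [145, 53, 49], [151, 55, 49], [158, 56, 51], [165, 60, 54], [173, 62, 58], [170, 60, 55], [167, 58, 53], [164, 56, 50]]
```

{"name": "play_rows", "arguments": {"deltas": "-1 0 0 0.006 0;-1 0 0 0.006 0;-1 0 0 0 0;-1 0 0 0 0"}}

```text
time_s: 9.25
eef_pos: [0.3005, -0.3244, 0.0788]
tcp_rot: [[-0.0, 1.0, 0.001], [1.0, 0.0, -0.001], [-0.001, 0.001, -1.0]]
wrist_force: [1.0, -2.8, 6.6]
grip_width: 0.297
gripper_force: 27.6
```

```bash
cat > tail.py <<'E'
from pitch import *
def rows(w):
    g=w['frame'].astype(int)[:,236:246].mean(1)
    red=(g[:,0]>1.8*g[:,1])&(g[:,0]>60)
    i=np.where(red)[0];i=i[i<250];rb=i.min()-.5
    br=g[:,0];j=np.arange(int(rb)+8,int(rb)+50);k=j[np.argmax(br[j])]
    return k,rb,br[int(rb):int(rb)+50].round().astype(int).tolist()
E
python3 - <<'E'
from tail import *
o=manip.observe();print(o['eef_pos'],o['wrist_force'],o['ft_torque'])
w4=dict(np.load('pics/w4.npz'));print(rows(w4)[:2])
w=snap('wrist','w5.png');a=snap('scene','a5.png')
r=rows(w);print(r,pitch(w,o,r[0],r[1]))
# scene tines: mask gray, plane x=.3005
hsv=cv2.cvtColor(a['frame'],cv2.COLOR_RGB2HSV);
m=(hsv[...,1]<45)&(hsv[...,2]>90);m[:250]=0;m[320:]=0;m[:,:40]=0;m[:,110:]=0
k,l,st,ce=cv2.connectedComponentsWithStats(m.astype(np.uint8));i=1+np.argmax(st[1:,4]);print(st[i],ce[i])
v,u=np.where(l==i);rc=cv2.boxPoints(cv2.minAreaRect(np.c_[u,v].astype(np.float32)));print(rc)
mr=((hsv[...,0]<8)|(hsv[...,0]>172))&(hsv[...,1]>130)&(hsv[...,2]>60)
mr[320:]=0;v,u=np.where(mr);k=(u<130)&(v>190);print(u[k].min(),u[k].max(),v[k].min(),v[k].max())
E
```

```text
[ 0.30050849 -0.3244421   0.07875865] [ 1.00297467 -2.76840168  6.55468503] [-0.4079734  -0.15500917 -0.03362609]
(np.int64(143), np.float64(114.5))
(np.int64(165), np.float64(129.5), [132, 128, 134, 139, 140, 140, 140, 140, 141, 141, 141, 141, 141, 142, 144, 144, 144, 144, 144, 144, 144, 145, 145, 145, 145, 145, 145, 147, 149, 152, 154, 157, 159, 162, 164, 166, 166, 165, 164, 162, 160, 158, 157, 156, 154, 154, 154, 154, 154, 154]) (np.float64(38.32969749936072), np.float64(0.06919992239166858), array([41.01659854]), array([ 1.4983602 , -2.11276645]))
[ 40 302  57  18 383] [ 78.68929504 310.61357702]
[[ 40. 302.]
 [ 96. 302.]
 [ 96. 319.]
 [ 40. 319.]]
76 105 224 271
```

{"name": "play_rows", "arguments": {"deltas": "-1 0 0 -0.03 0;-1 0 0 -0.12 0;-1 0 0 -0.16 0;-1 0 0 -0.16 0;-1 0 0 -0.16 0;-1 0.07 0.02 -0.027 0;-1 0.14 0.048 0 0;-1 0.14 0.048 0 0;-1 0.14 0.048 0 0;-1 0.14 0.048 0 0;-1 0.14 0.048 0 0;-1 0.14 0.048 0 0", "force": 40}}

```text
time_s: 10.55
eef_pos: [0.3919, -0.0488, 0.2757]
tcp_rot: [[0.0, 1.0, 0.0], [1.0, -0.0, 0.0], [0.0, 0.0, -1.0]]
wrist_force: [1.3, -1.2, -0.9]
grip_width: 0.295
gripper_force: 41.8
```

{"name": "play_rows", "arguments": {"deltas": "-1 0.14 0.048 0 0;-1 0.14 0.048 0 0;-1 0.14 0.048 0 0;-1 0.14 0.048 0 0;-1 0.12 0.027 0 -0.08;-1 0 0 0 -0.09;-1 0 0 0 -0.09;-1 0 0 0 -0.09;-1 0 0 0 -0.09;-1 0 0 0 -0.09;-1 0 0 0 -0.09;-1 0 0 0 -0.09"}}

```text
time_s: 11.75
eef_pos: [0.4574, 0.1532, 0.2755]
tcp_rot: [[-0.901, 0.435, -0.001], [0.435, 0.901, 0.0], [0.001, -0.0, -1.0]]
wrist_force: [0.5, -1.0, -1.3]
grip_width: 0.291
gripper_force: 41.8
```

{"name": "play_rows", "arguments": {"deltas": "-1 0 0 0 -0.09;-1 0 0 0 0;-1 0 0 0 0"}}

```text
time_s: 12.05
eef_pos: [0.4577, 0.1532, 0.2753]
tcp_rot: [[-0.95, 0.313, -0.0], [0.313, 0.95, 0.0], [0.0, -0.0, -1.0]]
wrist_force: [-0.1, 0.3, -0.5]
grip_width: 0.29
gripper_force: 41.8
```

Run:
```python
from tail import *
np.set_printoptions(precision=4,suppress=True)
o=manip.observe();print(o['eef_pos'],o['wrist_force'],o['tcp_rot'],o['qpos'])
w=snap('wrist','w6.png');a=snap('scene','a6.png');b=snap('side','b6.png')
r=rows(w);print(r[:2],pitch(w,o,r[0],r[1]))
M=np.array([.560,.1195,.192])
print([proj(s,M) for s in(w,a,b)])
x,y=proj(b,M);x=int(x)+5;y=int(y)-10;u,v=proj(a,M);u=int(u)-10;v=int(v)-10
up=lambda im,x0,y0,x1,y1,k:cv2.resize(im[y0:y1,x0:x1],None,fx=k,fy=k,interpolation=cv2.INTER_CUBIC)
print(u-50,v-35,x-50,y-35)
cv2.imwrite('pics/comp6.png',np.vstack([np.hstack([up(a['frame'],u-50,v-35,u+50,v+35,4),up(b['frame'],x-50,y-35,x+50,y+35,4)]),up(w['frame'],56,184,456,344,2)])[:,:,::-1])
```

```text
[0.4577 0.1532 0.2753] [-0.0774  0.2766 -0.4883] [[-0.9497  0.3132 -0.0003]
 [ 0.3132  0.9497  0.0001]
 [ 0.0003 -0.     -1.    ]] [0.3229 0.1742 0.0285 1.4252 0.0002 0.6415]
(np.int64(162), np.float64(127.5)) (np.float64(37.30068937649754), np.float64(0.06961392769284813), array([39.8103]), array([ 1.351 , -1.9295]))
[(np.float64(255.01353075855337), np.float64(324.19615294238014)), (np.float64(278.23363816990525), np.float64(160.4016662080497)), (np.float64(244.37902567844154), np.float64(229.27041451408695))]
218 115 199 184
```

View pics/comp6.png

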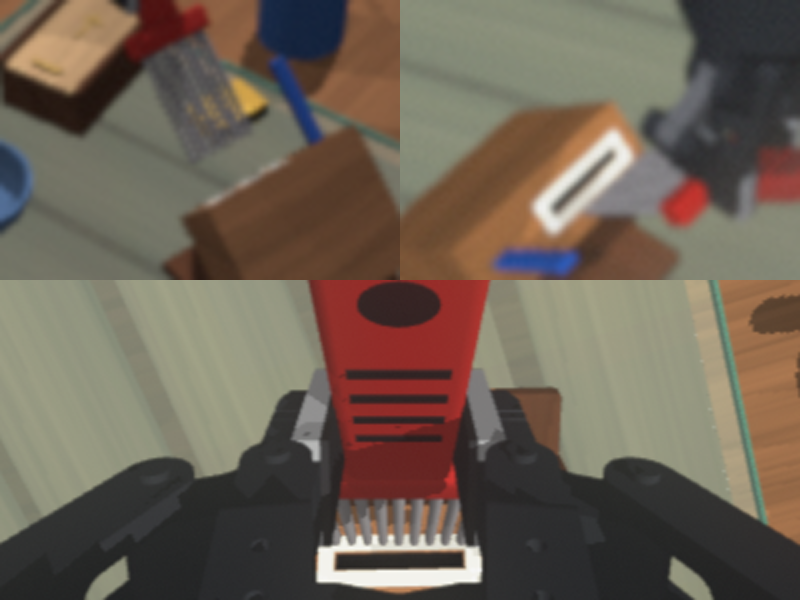

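Run:
```python
from tail import *
np.set_printoptions(precision=4,suppress=True)
w,b=[dict(np.load(f'pics/{n}6.npz')) for n in'wb']
up=lambda im,x0,y0,x1,y1,k:cv2.resize(im[y0:y1,x0:x1],None,fx=k,fy=k,interpolation=cv2.INTER_CUBIC)
cv2.imwrite('pics/comp7.png',np.vstack([up(w['frame'],206,290,306,340,8)[:340],np.hstack([up(b['frame'],220,200,270,240,8),up(dict(np.load('pics/a6.npz'))['frame'],250,120,300,160,8)])[:260]])[:,:,::-1])
g=cv2.cvtColor(w['frame'],cv2.COLOR_RGB2GRAY)
for r in(306,310,322,324,326):print(r,g[r,210:302].tolist())
for c in(232,254,256,258):print(c,g[285:345,c].tolist())
```

```text
306 [48, 49, 46, 42, 41, 42, 42, 42, 43, 44, 43, 42, 43, 65, 96, 103, 96, 97, 108, 122, 134, 137, 131, 127, 127, 120, 114, 120, 131, 139, 138, 135, 134, 127, 114, 111, 123, 134, 137, 118, 98, 112, 112, 105, 113, 126, 136, 135, 131, 129, 111, 97, 104, 117, 130, 138, 132, 128, 124, 105, 94, 105, 119, 131, 137, 135, 130, 109, 89, 94, 105, 121, 131, 119, 108, 99, 84, 64, 43, 41, 43, 42, 42, 41, 41, 41, 41, 42, 42, 46, 47, 47]
310 [48, 49, 45, 43, 41, 45, 65, 62, 46, 44, 44, 46, 76, 119, 135, 129, 130, 132, 122, 116, 128, 136, 137, 131, 133, 137, 124, 114, 124, 134, 138, 129, 133, 141, 128, 113, 118, 130, 138, 137, 138, 141, 130, 113, 114, 127, 136, 138, 140, 142, 126, 108, 109, 121, 133, 137, 133, 127, 111, 99, 105, 117, 129, 138, 139, 134, 112, 96, 101, 111, 124, 137, 140, 133, 109, 94, 96, 83, 58, 45, 44, 43, 44, 57, 54, 43, 41, 42, 42, 46, 47, 48]
322 [48, 48, 47, 67, 136, 222, 241, 242, 242, 242, 242, 241, 227, 163, 85, 48, 46, 45, 45, 46, 46, 46, 46, 46, 46, 46, 47, 46, 48, 46, 47, 47, 46, 45, 47, 46, 46, 47, 47, 47, 46, 47, 46, 47, 47, 46, 46, 46, 46, 46, 46, 45, 46, 45, 46, 46, 46
[... 1357 characters left out ...]
 155, 217, 220, 160, 92, 54, 47, 45, 43, 44, 44, 47, 114, 235, 242, 242, 242, 242, 242, 242, 239, 180, 146, 140, 100, 59, 47, 47, 46]
256 [60, 59, 58, 58, 58, 58, 58, 63, 96, 130, 135, 134, 135, 135, 135, 135, 135, 135, 134, 134, 135, 136, 136, 135, 135, 136, 138, 139, 140, 141, 145, 173, 219, 220, 160, 90, 53, 46, 43, 43, 43, 44, 47, 114, 235, 242, 242, 242, 242, 242, 242, 239, 180, 146, 140, 100, 59, 47, 48, 47]
258 [60, 59, 58, 58, 58, 58, 58, 61, 80, 102, 108, 118, 132, 131, 113, 108, 108, 108, 106, 108, 112, 131, 133, 133, 133, 140, 179, 206, 210, 215, 216, 222, 223, 220, 159, 83, 50, 46, 44, 44, 43, 44, 48, 115, 235, 241, 242, 242, 242, 242, 242, 239, 175, 145, 139, 92, 56, 47, 47, 47]
```

View pics/comp7.png

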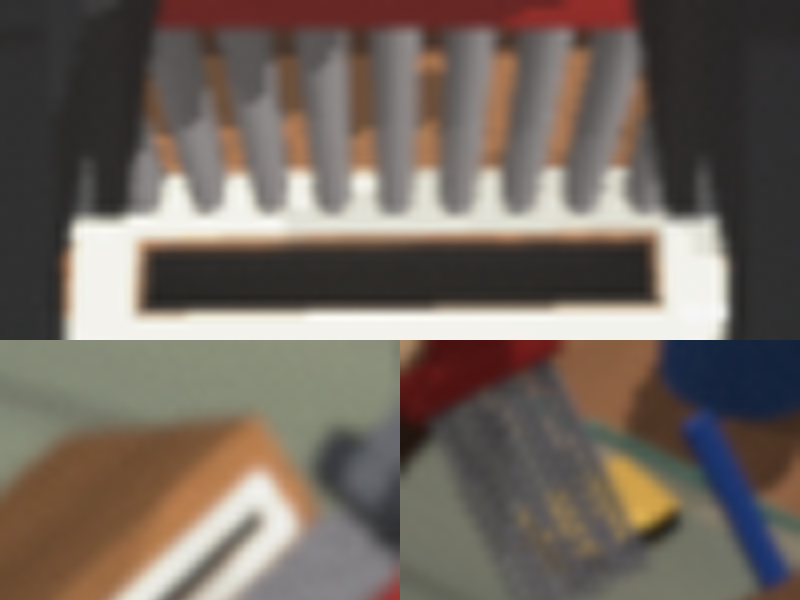

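Run:
```python
from tail import *
np.set_printoptions(precision=4,suppress=True)
o=manip.observe();w,b=[dict(np.load(f'pics/{n}6.npz')) for n in'wb']
R=o['tcp_rot'];p=o['eef_pos'];f=K(w)
tl=lambda q:R.T@(q-p)
def row(q):return proj(w,p+R@np.array([q[0],0,q[1]]))[1]
def pts(x):
    th,L,h=x;d=np.array([-np.cos(th),np.sin(th)]);n=np.array([-np.sin(th),-np.cos(th)]);C=np.array([0,-h])
    return C-L*d+.007*n,C-L*d-.007*n,C+(.190-L)*d
for tip in(315.5,316.,316.5):
  for tt in(161,162):
    r=least_squares(lambda x:[row(q)-k for q,k in zip(pts(x),(tt,127.5,tip))],[.66,.07,.0056],x_scale=[1,.1,.01])
    print(tip,tt,np.degrees(r.x[0]),r.x[1:]*1e3,r.cost,'tip tool',pts(r.x)[2])
  for h in(.0056,):
    r=least_squares(lambda x:[row(q)-k for q,k in zip(pts([x[0],x[1],h]),(162,127.5,tip))],[.66,.07],x_scale=[1,.1]);print('  h fix',np.degrees(r.x[0]),r.x[1],r.fun,pts([*r.x,h])[2])
c,d=ray(w,255.3,324.1);E=np.array(w['extrinsics']);q=E[:3,:3]@d
M=np.array([.560,.1195,.192]);print('depth M',-(E[:3,:3]@M+E[:3,3])[2],'M tool',tl(M))
print('M by width',tl(c+d*(.263/-q[2])))
P,e=tri((c,d),ray(b,245-.5,229.5-.5));print('M tri',P,tl(P),e)
P,e=tri((c,d),ray(b,244.25,229.25));print('M tri',P,tl(P),e)
```

```text
315.5 161 38.55056073759345 [70.3631 -0.725 ] 3.75624008630037e-26 tip tool [-0.0936  0.0753]
315.5 162 38.92240255495323 [70.9223  0.7709] 2.0194839173657902e-27 tip tool [-0.0926  0.074 ]
  h fix 39.84700189044122 0.073142419073539 [ 1.6435 -1.6526  0.6979] [-0.0897  0.0693]
316.0 161 38.460643301802484 [70.3014 -0.4502] 1.8175355256292112e-26 tip tool [-0.0937  0.0749]
316.0 162 38.83238136569557 [70.8581  1.0425] 1.1713006720721583e-26 tip tool [-0.0928  0.0737]
  h fix 39.70893317460347 0.07295036002552437 [ 1.5472 -1.5576  0.6516] [-0.09    0.0692]
316.5 161 38.37095685700449 [70.2403 -0.1761] 1.423736161742882e-26 tip tool [-0.0939  0.0745]
316.5 162 38.74258790973619 [70.7945  1.3132] 2.9888361977013695e-26 tip tool [-0.093   0.0733]
  h fix 39.57072534869148 0.07275948824338778 [ 1.4517 -1.4632  0.6064] [-0.0904  0.0691]
depth M 0.2645317828604356 M tool [-0.1076 -0.0002  0.0832]
M by width [-0.1065  0.0001  0.0819]
M tri [0.5594 0.1198 0.1932] [-0.1069 -0.      0.082 ] [np.float64(0.0002871749150969272), np.float64(0.0002871749150968666)]
M tri [0.5602 0.1196 0.1919] [-0.1077  0.      0.0832] [np.float64(0.0001422785374654766), np.float64(0.00014227853746544291)]
```

{"name": "play_rows", "arguments": {"deltas": "-1 -0.022 -0.003 0.017 -0.008;-1 -0.023 0 0.0173 0;-1 0 0 0 0;-1 0 0 0 0"}}

```text
time_s: 12.6
eef_pos: [0.4706, 0.148, 0.2644]
tcp_rot: [[-0.955, 0.298, -0.001], [0.298, 0.955, -0.0], [0.001, -0.0, -1.0]]
wrist_force: [0.8, -0.6, -0.5]
grip_width: 0.292
gripper_force: 41.8
```

Run:
```python
from tail import *
np.set_printoptions(precision=4,suppress=True)
o=manip.observe();print(o['eef_pos'],o['wrist_force'],o['tcp_rot'][:,0])
w=snap('wrist','w8.png');g=cv2.cvtColor(w['frame'],cv2.COLOR_RGB2GRAY)
print(rows(w)[:2])
M=np.array([.5598,.1197,.1925]);print(proj(w,M))
up=lambda im,x0,y0,x1,y1,k:cv2.resize(im[y0:y1,x0:x1],None,fx=k,fy=k,interpolation=cv2.INTER_CUBIC)
cv2.imwrite('pics/comp8.png',up(w['frame'],206,285,306,345,8)[:,:,::-1])
```

```text
[0.4706 0.148  0.2644] [ 0.7976 -0.5731 -0.5016] [-0.9546  0.298   0.0007]
(np.int64(158), np.float64(127.5))
(np.float64(254.42805841093966), np.float64(318.3797636622037))
```

View pics/comp8.png

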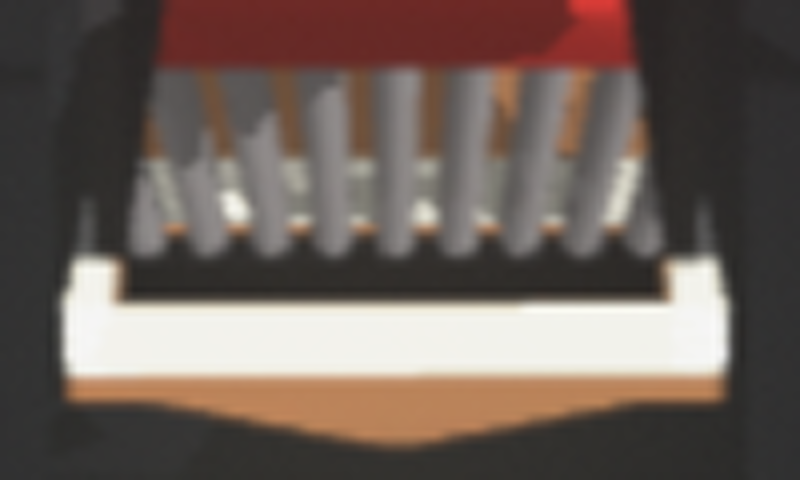

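```bash
cat > nn.py <<'E'
from tail import *
import sys
# args: slot row up edge, low edge, slot width px, tip apex row, tip width px
def nerr(w,o,r1,r2,sw,ra,tw,th=40):
    R=o['tcp_rot'];p=o['eef_pos'];f=K(w);E=np.array(w['extrinsics']);th=np.radians(th)
    d=np.array([-np.cos(th),0,np.sin(th)]);n=np.array([-np.sin(th),0,-np.cos(th)])
    def pt(r,dep):
        c,q=ray(w,w['cx'],r);return R.T@(c+q*dep/-(E[:3,:3]@q)[2]-p)
    A=pt((r1+r2)/2,f*.052/sw)
    T=pt(ra,f*.0495/tw)-.0025*n
    v=A-T;return 'mouth',A,'tip',T,'along',v@d*1e3,'n',v@n*1e3
E
python3 - <<'E'
from nn import *
np.set_printoptions(precision=4,suppress=True)
o=manip.observe();w=dict(np.load('pics/w8.npz'))
print(nerr(w,o,313,322,68.75,316.6,66.9))
R=o['tcp_rot'];p=o['eef_pos'];M=np.array([.5598,.1197,.1925]);print('M',R.T@(M-p))
# edge widths at rows
g=cv2.cvtColor(w['frame'],cv2.COLOR_RGB2GRAY)
print(g[319,210:302].tolist());print(g[320,210:302].tolist())
print(g[313,210:302].tolist())
for tw in(66,67.5):print(nerr(w,o,313,322,68.75,316.6,tw))
from scipy.optimize import brentq
# pitch from tail & tip: print direct tail rows soln with h fixed
r=rows(w);print(r[:2],pitch(w,o,r[0],r[1]))
# tip along ray of apex, using known geometry C (h=.0056), grip-to-tip Lt
c,q=ray(w,w['cx'],316.6);c=R.T@(c-p);q=R.T@q
for Lt in(.117,.119,.121):
    def fn(th):
        d=np.array([-np.cos(th),0,np.sin(th)]);n=np.array([-np.sin(th),0,-np.cos(th)])
        x=np.array([0,0,-.0056])+Lt*d+.0025*n-c;return x[0]*q[2]-x[2]*q[0]
    th=brentq(fn,.5,.9);print(Lt,np.degrees(th),-Lt*np.cos(th),-.0056+Lt*np.sin(th))
E
```

```text
('mouth', array([-0.0914, -0.0001,  0.07  ]), 'tip', array([-0.0857, -0.0001,  0.0675]), 'along', np.float64(5.999722036824494), 'n', np.float64(1.7364726371878658))
M [-0.0937 -0.0005  0.0721]
[51, 51, 49, 52, 105, 215, 240, 241, 241, 229, 171, 91, 49, 43, 43, 43, 44, 44, 44, 45, 45, 45, 45, 45, 46, 46, 46, 46, 46, 47, 47, 46, 48, 47, 46, 46, 47, 46, 47, 47, 47, 48, 48, 47, 47, 48, 46, 47, 47, 47, 47, 46, 47, 46, 46, 47, 48, 45, 47, 45, 45, 46, 45, 45, 46, 45, 45, 45, 45, 44, 44, 43, 44, 43, 43, 42, 43, 44, 76, 148, 221, 238, 240, 240, 239, 200, 98, 48, 44, 47, 49, 48]
[51, 51, 50, 54, 116, 218, 241, 242, 241, 228, 168, 87, 49, 43, 44, 44, 44, 45, 44, 45, 45, 45, 45, 45, 45, 46, 45, 46, 46, 46, 46, 46, 47, 46, 47, 47, 47, 48, 47, 47, 47, 48, 47, 47, 47, 47, 46, 47, 47, 47, 48, 46, 47, 46, 46, 46, 46, 46, 46, 46, 46, 46, 45, 45, 45, 45, 45, 44, 45, 44, 45, 43, 44, 44, 43, 43, 43, 45, 70, 139, 222, 240, 241, 241, 240, 212, 120, 55, 44, 48, 50, 49]
[51, 50, 49, 46, 46, 55, 81, 75, 51, 47, 47, 55, 98, 128, 139, 138, 133, 138, 131, 116, 118, 129, 137, 138, 138, 143, 135, 117, 116, 129, 1
[... 268 characters left out ...]
9, 43, 43, 43, 47, 49, 49]
('mouth', array([-0.0914, -0.0001,  0.07  ]), 'tip', array([-0.0878, -0.0001,  0.0704]), 'along', np.float64(2.5570587754437057), 'n', np.float64(2.5486416691573557))
('mouth', array([-0.0914, -0.0001,  0.07  ]), 'tip', array([-0.0843, -0.0001,  0.0657]), 'along', np.float64(8.243828459057886), 'n', np.float64(1.2070587496817735))
(np.int64(158), np.float64(127.5)) (np.float64(33.75788891710403), np.float64(0.06636468816349507), array([39.2258]), array([ 2.7121, -3.9068]))
0.117 40.95448825498121 -0.08836196490913396 0.07108874205120971
0.119 41.165668025974796 -0.08958432627106143 0.07273038035500665
0.121 41.36966057497024 -0.09080579844830117 0.07437066317198142
```

{"name": "play_rows", "arguments": {"deltas": "-1 -0.0068 -0.001 -0.003 0;-1 0 0 0 0;-1 0 0 0 0"}}

```text
time_s: 12.95
eef_pos: [0.4724, 0.1474, 0.2659]
tcp_rot: [[-0.955, 0.297, 0.0], [0.297, 0.955, 0.0], [-0.0, 0.0, -1.0]]
wrist_force: [-0.7, -0.3, -0.6]
grip_width: 0.295
gripper_force: 41.8
```

```bash
cat > gap.py <<'E'
from nn import *
def gap(name):
    np.set_printoptions(precision=4,suppress=True)
    o=manip.observe();w=snap('wrist',name+'.png');g=cv2.cvtColor(w['frame'],cv2.COLOR_RGB2GRAY).astype(int)
    print(o['time_s'],o['eef_pos'],o['wrist_force'].round(1),o['tcp_rot'][:2,0])
    for c in(224,232,239,247,255,263,271,279,287):print(c,g[300:340,c].tolist())
    G=g[:,210:302]
    # slot horizontal extents per row: white-dark edges
    for r in(314,316,318,320,322):print(r,g[r,212:232].tolist(),g[r,280:300].tolist())
E
python3 -c "
from gap import *
gap('w9')"
```

```text
12.95 [0.4724 0.1474 0.2659] [-0.7 -0.3 -0.6] [-0.9548  0.2972]
224 [76, 101, 128, 136, 134, 122, 125, 130, 131, 133, 136, 137, 138, 139, 137, 132, 113, 64, 78, 184, 238, 241, 242, 242, 241, 242, 242, 239, 175, 145, 144, 144, 145, 145, 139, 84, 56, 53, 52, 53]
232 [91, 117, 142, 142, 141, 138, 136, 137, 138, 138, 138, 139, 139, 138, 137, 131, 106, 62, 79, 184, 238, 242, 242, 242, 242, 242, 242, 239, 176, 146, 144, 144, 144, 145, 144, 140, 106, 65, 52, 50]
239 [133, 137, 139, 139, 140, 140, 139, 138, 137, 136, 135, 133, 131, 129, 128, 124, 111, 65, 79, 184, 238, 241, 242, 242, 242, 242, 242, 239, 177, 145, 144, 144, 145, 144, 143, 142, 140, 127, 73, 51]
247 [138, 137, 137, 136, 136, 136, 135, 135, 133, 132, 131, 130, 129, 129, 127, 125, 113, 66, 80, 185, 238, 242, 242, 242, 242, 242, 242, 239, 176, 145, 144, 144, 144, 144, 143, 141, 141, 141, 137, 95]
255 [125, 124, 126, 126, 126, 125, 126, 128, 128, 128, 128, 127, 128, 127, 127, 127, 115, 68, 80, 185, 238, 242, 242, 242, 242, 242, 242, 239, 175, 145, 143, 143, 144, 144, 141, 140, 140, 140, 141, 138]
263 [105, 106, 107, 108, 111, 112,
[... 972 characters left out ...]
 113, 102, 75, 49, 46, 56, 82, 107] [82, 59, 46, 47, 59, 83, 107, 105, 77, 60, 61, 64, 71, 94, 99, 74, 48, 45, 44, 48]
318 [49, 47, 89, 204, 236, 238, 236, 218, 156, 95, 77, 78, 78, 78, 78, 78, 77, 77, 78, 79] [79, 78, 77, 77, 77, 78, 77, 78, 95, 160, 220, 235, 236, 237, 234, 185, 80, 45, 45, 48]
320 [50, 54, 116, 219, 242, 244, 243, 242, 239, 238, 237, 238, 238, 238, 238, 238, 238, 238, 238, 238] [238, 238, 238, 238, 238, 237, 238, 238, 237, 238, 241, 242, 243, 244, 243, 220, 127, 57, 44, 47]
322 [54, 103, 211, 240, 242, 242, 242, 242, 242, 241, 242, 242, 242, 242, 242, 242, 242, 242, 242, 242] [241, 241, 241, 241, 241, 241, 241, 241, 241, 242, 244, 243, 243, 245, 245, 242, 194, 82, 46, 47]
```

{"name": "play_rows", "arguments": {"deltas": "-1 -0.0038 0 0.0032 0;-1 -0.0038 0 0.0032 0;-1 -0.0038 0 0.0032 0;-1 -0.0038 0 0.0032 0;-1 0 0 0 0", "force": 30}}

```text
time_s: 13.5
eef_pos: [0.4768, 0.1459, 0.2617]
tcp_rot: [[-0.955, 0.297, -0.0], [0.297, 0.955, -0.0], [0.0, -0.0, -1.0]]
wrist_force: [0.2, 0.7, -1.2]
grip_width: 0.295
gripper_force: 41.8
```

```bash
python3 -c "
from gap import *
gap('w10')" | grep -v '^\(232\|239\|263\|271\) '
```

```text
13.5 [0.4768 0.1459 0.2617] [ 0.2  0.7 -1.2] [-0.9548  0.2974]
224 [120, 129, 132, 135, 133, 116, 101, 110, 125, 131, 133, 136, 137, 138, 136, 131, 112, 119, 234, 241, 241, 241, 241, 241, 241, 240, 217, 160, 143, 143, 143, 143, 143, 142, 137, 83, 56, 51, 51, 52]
247 [137, 137, 136, 135, 135, 135, 135, 134, 133, 131, 130, 129, 128, 128, 126, 125, 113, 120, 235, 241, 241, 241, 241, 241, 241, 240, 217, 160, 144, 143, 143, 143, 142, 141, 140, 139, 139, 140, 138, 96]
255 [124, 124, 125, 125, 125, 127, 128, 127, 128, 127, 127, 127, 127, 127, 127, 126, 115, 121, 235, 241, 241, 241, 241, 241, 241, 240, 217, 159, 144, 143, 143, 143, 142, 140, 139, 139, 139, 141, 142, 140]
279 [112, 110, 97, 90, 89, 91, 94, 97, 105, 109, 112, 114, 118, 121, 124, 123, 105, 119, 234, 241, 241, 241, 241, 241, 241, 239, 216, 159, 143, 142, 141, 141, 139, 138, 136, 131, 89, 56, 48, 47]
287 [69, 72, 81, 76, 69, 64, 68, 67, 71, 77, 81, 85, 99, 115, 120, 122, 105, 119, 234, 241, 241, 241, 241, 241, 241, 239, 216, 158, 143, 142, 141, 139, 138, 137, 130, 73, 49, 47, 46, 45]
314 [47, 44, 45, 57, 82, 75, 51, 48, 47, 55, 9
[... 204 characters left out ...]
, 57, 83, 108] [83, 60, 49, 49, 61, 84, 108, 105, 77, 55, 57, 67, 75, 97, 102, 77, 50, 45, 45, 47]
318 [48, 47, 91, 208, 238, 241, 239, 235, 234, 234, 235, 234, 234, 235, 234, 234, 235, 235, 234, 235] [234, 234, 234, 234, 234, 234, 234, 234, 234, 234, 235, 238, 238, 237, 236, 191, 83, 45, 45, 48]
320 [49, 54, 115, 217, 240, 241, 241, 241, 241, 241, 241, 241, 241, 241, 241, 241, 241, 241, 241, 241] [241, 241, 241, 241, 241, 241, 241, 241, 241, 241, 241, 242, 243, 243, 241, 216, 126, 58, 44, 47]
322 [53, 102, 210, 239, 241, 241, 241, 241, 241, 241, 241, 241, 241, 241, 241, 241, 241, 241, 241, 241] [241, 241, 241, 241, 241, 241, 241, 241, 241, 241, 241, 241, 243, 243, 241, 236, 185, 80, 45, 47]
```

{"name": "play_rows", "arguments": {"deltas": "-1 -0.0038 0 0.0032 0;-1 -0.0038 0 0.0032 0;-1 -0.0038 0 0.0032 0;-1 0 0 0 0"}}

```text
time_s: 13.95
eef_pos: [0.4787, 0.1455, 0.2595]
tcp_rot: [[-0.955, 0.297, -0.002], [0.297, 0.955, 0.002], [0.002, 0.001, -1.0]]
wrist_force: [-15.0, 3.9, 15.4]
grip_width: 0.289
gripper_force: 43.7
```

```bash
python3 -c "
from gap import *
gap('w11')" | grep -v '^\(232\|239\|263\|271\|3..\) '
```

```text
13.95 [0.4787 0.1455 0.2595] [-15.    3.9  15.4] [-0.9549  0.2968]
224 [111, 128, 132, 134, 143, 141, 130, 125, 124, 126, 130, 133, 135, 138, 138, 136, 135, 163, 236, 241, 241, 241, 241, 241, 241, 240, 216, 159, 143, 142, 143, 143, 143, 142, 135, 81, 50, 46, 46, 46]
247 [139, 138, 137, 137, 137, 137, 136, 136, 135, 134, 133, 132, 132, 130, 129, 129, 130, 159, 236, 241, 241, 241, 241, 241, 241, 240, 217, 159, 143, 143, 143, 143, 142, 141, 140, 139, 139, 140, 138, 96]
255 [127, 126, 127, 127, 127, 129, 129, 129, 129, 128, 130, 129, 128, 129, 128, 129, 131, 165, 236, 241, 241, 241, 241, 241, 241, 239, 214, 158, 143, 142, 142, 142, 141, 140, 140, 138, 139, 140, 142, 140]
279 [117, 110, 100, 90, 89, 89, 93, 100, 105, 108, 110, 114, 116, 121, 124, 126, 128, 162, 235, 241, 241, 241, 241, 241, 241, 239, 211, 156, 142, 142, 141, 140, 139, 138, 136, 132, 88, 56, 49, 48]
287 [69, 72, 82, 86, 78, 73, 69, 67, 70, 76, 79, 86, 99, 111, 117, 122, 128, 162, 235, 241, 241, 241, 241, 241, 241, 238, 197, 151, 142, 141, 140, 139, 138, 137, 130, 73, 48, 47, 46, 46]
```

{"name": "play_rows", "arguments": {"deltas": "-1 0.0102 0 -0.006 0;-1 0 0 0 0"}}

```text
time_s: 14.2
eef_pos: [0.4771, 0.1459, 0.261]
tcp_rot: [[-0.955, 0.297, 0.0], [0.297, 0.955, 0.0], [-0.0, 0.0, -1.0]]
wrist_force: [0.9, -0.1, -1.8]
grip_width: 0.293
gripper_force: 41.7
```

```bash
python3 -c "
from gap import *
gap('w12')
w=dict(np.load('pics/w12.npz'));o=manip.observe();r=rows(w);print(r[:2])
b=snap('side','b12.png');b6=dict(np.load('pics/b6.npz'))
for s in(b6,b,dict(np.load('pics/side0.npz'))):
    f=s['frame'];h=cv2.cvtColor(f,cv2.COLOR_RGB2HSV);m=(h[...,0]>105)&(h[...,0]<130)&(h[...,1]>120);m[:225]=0;m[265:]=0;m[:,:210]=0;m[:,265:]=0
    v,u=np.where(m);print('file',len(u),u.mean(),v.mean())
A=b['frame'][235:300,190:275].astype(float);B=b6['frame'][235:300,190:275].astype(float);print(cv2.phaseCorrelate(A.mean(2),B.mean(2)))
" | grep -v '^\(232\|239\|263\|271\|320\|322\) '
```

```text
14.2 [0.4771 0.1459 0.261 ] [ 0.9 -0.1 -1.8] [-0.9548  0.2971]
224 [121, 129, 133, 134, 133, 122, 128, 129, 129, 131, 135, 136, 137, 138, 136, 132, 113, 103, 215, 239, 241, 241, 241, 241, 241, 241, 231, 168, 144, 143, 143, 144, 143, 142, 137, 84, 56, 52, 52, 51]
247 [137, 137, 137, 136, 135, 135, 134, 133, 133, 132, 131, 130, 129, 128, 128, 125, 112, 104, 215, 239, 241, 241, 241, 241, 241, 241, 231, 168, 144, 143, 143, 143, 143, 142, 140, 140, 139, 140, 138, 96]
255 [125, 125, 125, 125, 125, 125, 127, 128, 127, 128, 128, 127, 127, 128, 128, 126, 115, 105, 215, 239, 241, 241, 241, 241, 241, 241, 231, 168, 144, 143, 142, 143, 142, 141, 140, 139, 139, 140, 142, 139]
279 [111, 100, 95, 96, 91, 91, 94, 97, 103, 108, 112, 115, 119, 122, 124, 123, 106, 120, 234, 241, 241, 241, 241, 241, 241, 240, 227, 164, 143, 142, 141, 140, 140, 138, 137, 132, 89, 56, 48, 49]
287 [68, 73, 81, 76, 70, 64, 67, 68, 71, 77, 81, 88, 100, 115, 121, 123, 105, 119, 234, 241, 241, 241, 241, 241, 241, 240, 227, 164, 143, 142, 141, 140, 139, 138, 131, 73, 48, 47, 46, 47]
314 [48, 45, 45, 57, 82, 74, 51, 47, 48, 56, 97, 126, 136, 134, 104, 61, 52, 84, 110, 127] [120, 88, 52, 57, 85, 102, 112, 121, 97, 56, 48, 48, 52, 80, 81, 58, 46, 44, 44, 47]
316 [48, 45, 50, 80, 103, 93, 69, 56, 49, 53, 79, 106, 113, 102, 77, 51, 47, 58, 83, 109] [81, 58, 49, 49, 61, 85, 108, 105, 77, 55, 57, 66, 76, 97, 102, 77, 49, 45, 43, 47]
318 [49, 46, 91, 209, 239, 241, 237, 224, 215, 215, 215, 215, 215, 215, 215, 215, 215, 215, 215, 215] [234, 234, 234, 234, 234, 234, 234, 234, 234, 234, 235, 236, 236, 237, 234, 186, 81, 45, 45, 48]
(np.int64(158), np.float64(127.5))
file 69 233.36231884057972 248.94202898550725
file 68 233.47058823529412 248.97058823529412
file 75 233.66666666666666 248.98666666666668
((0.09187696306040039, 0.027271994876535643), 0.9355387984038537)
```

{"name": "play_rows", "arguments": {"deltas": "-1 0.0038 0 0.002 0;-1 -0.0025 0 0.0021 0;-1 -0.0025 0 0.0021 0;-1 0 0 0 0"}}

```text
time_s: 14.7
eef_pos: [0.4775, 0.1457, 0.2588]
tcp_rot: [[-0.955, 0.297, -0.0], [0.297, 0.955, -0.0], [0.0, -0.0, -1.0]]
wrist_force: [0.0, 0.3, -0.9]
grip_width: 0.292
gripper_force: 41.7
```

{"name": "play_rows", "arguments": {"deltas": "-1 -0.0025 0 0.0021 0;-1 -0.0025 0 0.0021 0;-1 0 0 0 0"}}

```text
time_s: 15.0
eef_pos: [0.4789, 0.1453, 0.2576]
tcp_rot: [[-0.955, 0.297, -0.0], [0.297, 0.955, -0.0], [0.0, -0.0, -1.0]]
wrist_force: [0.2, -0.2, -1.6]
grip_width: 0.295
gripper_force: 41.7
```

{"name": "play_rows", "arguments": {"deltas": "-1 -0.0038 0 0.0032 0;-1 -0.0038 0 0.0032 0;-1 -0.0038 0 0.0032 0;-1 0 0 0 0"}}

```text
time_s: 15.4
eef_pos: [0.4822, 0.1442, 0.2546]
tcp_rot: [[-0.955, 0.297, -0.0], [0.297, 0.955, -0.0], [0.0, -0.0, -1.0]]
wrist_force: [0.0, 0.5, -1.6]
grip_width: 0.294
gripper_force: 41.7
```

{"name": "play_rows", "arguments": {"deltas": "-1 -0.0051 0 0.0043 0;-1 -0.0051 0 0.0043 0;-1 -0.0051 0 0.0043 0;-1 0 0 0 0"}}

```text
time_s: 15.8
eef_pos: [0.4866, 0.1428, 0.2506]
tcp_rot: [[-0.955, 0.297, -0.0], [0.297, 0.955, -0.0], [0.0, -0.0, -1.0]]
wrist_force: [-0.6, -0.0, -1.3]
grip_width: 0.293
gripper_force: 41.7
```

```bash
python3 -c "
from gap import *
gap('w13')
w=dict(np.load('pics/w13.npz'));r=rows(w);print(r[:2]);print(manip.observe()['ft_torque'])
"
```

```text
15.8 [0.4866 0.1428 0.2506] [-0.6 -0.  -1.3] [-0.9548  0.2974]
224 [121, 129, 131, 132, 114, 91, 76, 103, 123, 130, 132, 135, 136, 132, 112, 184, 237, 241, 241, 241, 241, 241, 241, 239, 216, 159, 142, 142, 142, 143, 142, 141, 141, 140, 134, 82, 56, 52, 52, 52]
232 [148, 151, 146, 125, 116, 110, 112, 128, 132, 134, 135, 137, 137, 133, 113, 184, 237, 241, 241, 241, 241, 241, 241, 239, 216, 159, 143, 142, 143, 143, 143, 142, 140, 139, 139, 134, 103, 64, 54, 53]
239 [128, 134, 137, 138, 138, 139, 138, 136, 136, 134, 134, 131, 129, 125, 112, 184, 237, 241, 241, 241, 241, 241, 241, 240, 216, 159, 143, 142, 143, 143, 143, 142, 140, 139, 139, 141, 140, 129, 74, 50]
247 [136, 136, 135, 135, 135, 135, 134, 133, 132, 130, 130, 129, 129, 125, 114, 184, 237, 241, 241, 241, 241, 241, 241, 240, 216, 158, 143, 143, 142, 142, 142, 141, 140, 138, 138, 139, 141, 142, 139, 97]
255 [125, 124, 124, 124, 125, 126, 127, 127, 127, 127, 127, 127, 127, 122, 112, 184, 237, 241, 241, 241, 241, 241, 241, 239, 216, 158, 143, 142, 142, 141, 142, 141, 139, 139, 138, 139, 141, 142, 144, 140]
263 [105, 106, 107, 108, 
[... 1081 characters left out ...]
76, 69, 75, 96, 102, 76, 48, 44, 43, 47]
318 [50, 47, 90, 209, 238, 238, 236, 236, 236, 237, 240, 241, 241, 241, 241, 241, 241, 241, 241, 241] [241, 241, 241, 241, 241, 241, 241, 241, 239, 236, 235, 235, 236, 239, 237, 186, 80, 45, 44, 46]
320 [49, 54, 118, 224, 243, 242, 241, 241, 241, 241, 241, 241, 241, 241, 241, 241, 241, 241, 241, 241] [241, 241, 241, 241, 241, 241, 241, 241, 241, 240, 234, 227, 226, 226, 224, 183, 104, 53, 44, 47]
322 [53, 102, 209, 238, 241, 241, 241, 241, 241, 241, 241, 241, 241, 241, 241, 241, 241, 241, 241, 241] [241, 241, 241, 240, 241, 240, 241, 241, 241, 240, 232, 222, 222, 222, 222, 214, 156, 71, 44, 47]
(np.int64(158), np.float64(127.5))
[0.0323 0.0646 0.0178]
```

{"name": "play_rows", "arguments": {"deltas": "-1 -0.0077 0 0.0064 0;-1 -0.0077 0 0.0064 0;-1 -0.0077 0 0.0064 0;-1 0 0 0 0"}}

```text
time_s: 16.25
eef_pos: [0.4933, 0.1407, 0.2448]
tcp_rot: [[-0.955, 0.297, -0.0], [0.297, 0.955, -0.0], [0.0, -0.0, -1.0]]
wrist_force: [0.7, 0.6, -2.0]
grip_width: 0.294
gripper_force: 41.8
```

{"name": "play_rows", "arguments": {"deltas": "-1 -0.0077 0 0.0064 0;-1 -0.0077 0 0.0064 0;-1 -0.0077 0 0.0064 0;-1 0 0 0 0"}}

```text
time_s: 16.65
eef_pos: [0.4999, 0.1387, 0.239]
tcp_rot: [[-0.955, 0.297, -0.0], [0.297, 0.955, -0.0], [0.0, -0.0, -1.0]]
wrist_force: [-0.3, 1.1, -0.4]
grip_width: 0.296
gripper_force: 41.7
```

{"name": "play_rows", "arguments": {"deltas": "-1 -0.0077 0 0.0064 0;-1 -0.0077 0 0.0064 0;-1 -0.0077 0 0.0064 0;-1 0 0 0 0"}}

```text
time_s: 17.05
eef_pos: [0.5065, 0.1366, 0.2332]
tcp_rot: [[-0.955, 0.297, -0.0], [0.297, 0.955, -0.0], [0.0, -0.0, -1.0]]
wrist_force: [-0.4, -1.0, -0.3]
grip_width: 0.291
gripper_force: 41.8
```

{"name": "play_rows", "arguments": {"deltas": "-1 -0.0077 0 0.0064 0;-1 -0.0077 0 0.0064 0;-1 -0.0077 0 0.0064 0;-1 0 0 0 0"}}

```text
time_s: 17.45
eef_pos: [0.5131, 0.1346, 0.2275]
tcp_rot: [[-0.955, 0.297, -0.0], [0.297, 0.955, -0.0], [0.0, -0.0, -1.0]]
wrist_force: [-0.2, 0.6, -0.8]
grip_width: 0.294
gripper_force: 41.8
```

```bash
python3 -c "
from gap import *
o=manip.observe();print(o['wrist_force'],o['ft_torque'])
w=snap('wrist','w14.png');r=rows(w);print(r[:2]);b=snap('side','b14.png');b12=dict(np.load('pics/b12.npz'))
A,B=[s['frame'][235:300,190:275].astype(float).mean(2) for s in(b,b12)];print(cv2.phaseCorrelate(B,A))
g=cv2.cvtColor(w['frame'],cv2.COLOR_RGB2GRAY).astype(int)
for c in(232,247,263,279):print(c,g[285:330,c].tolist())
for r in(306,308,310,312,314,318):print(r,g[r,212:232].tolist(),g[r,280:300].tolist())
"
```

```text
[-0.16988323  0.62968522 -0.75357738] [ 0.00045104 -0.00930837 -0.0020143 ]
(np.int64(158), np.float64(127.5))
((0.0036964979236344675, -0.07564430365527386), 0.9417973871950187)
232 [62, 60, 59, 59, 59, 59, 58, 59, 54, 46, 44, 42, 43, 43, 57, 97, 124, 132, 162, 167, 168, 167, 168, 167, 166, 154, 107, 93, 91, 92, 93, 93, 92, 92, 91, 91, 90, 90, 90, 90, 94, 112, 132, 140, 142]
247 [61, 61, 60, 60, 59, 59, 60, 61, 72, 86, 88, 95, 131, 137, 140, 164, 217, 224, 234, 241, 242, 242, 242, 242, 241, 232, 169, 144, 143, 142, 143, 142, 142, 142, 141, 140, 138, 139, 140, 142, 143, 146, 145, 145, 146]
263 [63, 61, 60, 59, 60, 58, 59, 62, 77, 95, 98, 100, 101, 103, 110, 163, 228, 234, 235, 241, 241, 242, 241, 242, 240, 217, 161, 143, 143, 143, 143, 143, 141, 125, 121, 120, 118, 120, 121, 123, 125, 126, 125, 125, 125]
279 [105, 96, 87, 81, 78, 77, 76, 74, 63, 52, 59, 60, 67, 70, 87, 158, 217, 223, 223, 223, 223, 223, 223, 223, 221, 192, 137, 123, 122, 122, 122, 122, 120, 119, 118, 118, 117, 118, 118, 121, 121, 124, 124, 124, 125]
306 [44, 42, 40, 40, 41, 42, 42, 42, 42, 41, 53, 111, 152, 166, 167,
[... 313 characters left out ...]
, 44, 64, 61, 45, 43, 43, 47, 83, 131, 152, 154, 154, 154, 155, 155, 154, 154] [192, 192, 192, 192, 192, 192, 189, 152, 90, 52, 49, 48, 52, 66, 61, 44, 41, 41, 43, 45]
312 [45, 42, 41, 46, 75, 71, 46, 43, 41, 45, 66, 86, 92, 91, 92, 92, 92, 92, 92, 93] [123, 123, 123, 122, 122, 122, 121, 109, 78, 52, 48, 48, 56, 92, 84, 49, 42, 41, 42, 44]
314 [44, 41, 41, 53, 80, 73, 48, 43, 42, 48, 75, 90, 92, 92, 92, 92, 91, 91, 91, 92] [122, 122, 122, 122, 122, 121, 121, 119, 91, 55, 49, 48, 56, 95, 95, 63, 43, 41, 42, 44]
318 [44, 42, 55, 108, 133, 133, 115, 93, 88, 88, 90, 92, 92, 92, 92, 92, 91, 92, 92, 92] [120, 119, 120, 120, 119, 119, 119, 118, 117, 115, 113, 113, 113, 115, 115, 88, 49, 41, 42, 45]
```

{"name": "play_rows", "arguments": {"deltas": "-1 -0.0077 0 0.0064 0;-1 -0.0077 0 0.0064 0;-1 -0.0077 0 0.0064 0;-1 -0.0077 0 0.0064 0;-1 0 0 0 0"}}

```text
time_s: 18.05
eef_pos: [0.522, 0.1318, 0.2198]
tcp_rot: [[-0.955, 0.297, -0.0], [0.297, 0.955, -0.0], [0.0, -0.0, -1.0]]
wrist_force: [-0.4, -0.0, -3.2]
grip_width: 0.293
gripper_force: 41.6
```

{"name": "play_rows", "arguments": {"deltas": "-1 -0.0051 0 0.0043 0;-1 -0.0051 0 0.0043 0;-1 -0.0051 0 0.0043 0;-1 0 0 0 0"}}

```text
time_s: 18.45
eef_pos: [0.5262, 0.1305, 0.216]
tcp_rot: [[-0.955, 0.297, -0.0], [0.297, 0.955, -0.0], [0.0, -0.0, -1.0]]
wrist_force: [-1.3, 1.6, -6.9]
grip_width: 0.293
gripper_force: 41.2
```

```bash
python3 -c "
from gap import *
o=manip.observe();print(o['wrist_force'],o['ft_torque'])
w=snap('wrist','w15.png');r=rows(w);print(r[:2])
g=cv2.cvtColor(w['frame'],cv2.COLOR_RGB2GRAY).astype(int)
for c in(239,247,263,271):print(c,g[285:330,c].tolist())
"
```

```text
[-1.34640044  1.57120471 -6.90034477] [0.2228698  0.31010525 0.05979371]
(np.int64(159), np.float64(128.5))
239 [60, 60, 58, 58, 58, 57, 58, 66, 106, 124, 128, 128, 133, 165, 171, 170, 167, 129, 99, 93, 92, 93, 93, 92, 92, 92, 92, 91, 92, 91, 92, 92, 94, 93, 94, 94, 94, 96, 96, 95, 90, 75, 71, 71, 74]
247 [60, 59, 60, 58, 57, 58, 57, 67, 106, 125, 128, 128, 133, 164, 170, 170, 166, 129, 99, 93, 93, 94, 93, 93, 93, 92, 91, 92, 91, 90, 92, 90, 76, 74, 74, 74, 75, 75, 75, 75, 73, 71, 70, 75, 95]
263 [61, 60, 60, 59, 58, 58, 58, 88, 183, 223, 226, 227, 227, 227, 227, 227, 224, 177, 134, 125, 125, 121, 110, 120, 123, 122, 122, 119, 118, 119, 121, 123, 123, 122, 111, 106, 84, 76, 85, 120, 116, 100, 96, 96, 96]
271 [60, 59, 59, 60, 58, 58, 58, 89, 185, 223, 227, 227, 227, 227, 227, 227, 223, 178, 134, 125, 125, 124, 125, 123, 123, 122, 121, 120, 118, 119, 121, 122, 124, 125, 126, 127, 127, 127, 127, 125, 113, 100, 96, 96, 96]
```

{"name": "play_rows", "arguments": {"deltas": "-1 0.0017 0 0.002 0;-1 0 0 0 0"}}

```text
time_s: 18.7
eef_pos: [0.526, 0.1307, 0.216]
tcp_rot: [[-0.955, 0.297, 0.001], [0.297, 0.955, -0.0], [-0.001, 0.0, -1.0]]
wrist_force: [-0.0, -0.7, -2.5]
grip_width: 0.294
gripper_force: 41.7
```

{"name": "play_rows", "arguments": {"deltas": "-1 -0.0051 0 0.0043 0;-1 -0.0051 0 0.0043 0;-1 0 0 0 0"}}

```text
time_s: 19.0
eef_pos: [0.5289, 0.1297, 0.213]
tcp_rot: [[-0.955, 0.297, 0.0], [0.297, 0.955, -0.0], [-0.0, -0.0, -1.0]]
wrist_force: [-0.4, 0.6, -0.1]
grip_width: 0.295
gripper_force: 41.7
```

{"name": "play_rows", "arguments": {"deltas": "-1 -0.0038 0 0.0032 0;-1 -0.0038 0 0.0032 0;-1 0 0 0 0"}}

```text
time_s: 19.3
eef_pos: [0.531, 0.1291, 0.2111]
tcp_rot: [[-0.955, 0.297, 0.0], [0.297, 0.955, -0.0], [-0.0, -0.0, -1.0]]
wrist_force: [-0.2, -0.1, -0.7]
grip_width: 0.292
gripper_force: 41.8
```

{"name": "play_rows", "arguments": {"deltas": "-1 -0.002 0 0.0017 0;-1 0 0 0 0"}}

```text
time_s: 19.5
eef_pos: [0.5314, 0.1289, 0.2107]
tcp_rot: [[-0.955, 0.297, 0.0], [0.297, 0.955, -0.0], [-0.0, 0.0, -1.0]]
wrist_force: [0.9, -0.4, -1.2]
grip_width: 0.294
gripper_force: 41.8
```

{"name": "play_rows", "arguments": {"deltas": "-1 -0.002 0 0.0017 0;-1 0 0 0 0"}}

```text
time_s: 19.7
eef_pos: [0.532, 0.1288, 0.2102]
tcp_rot: [[-0.955, 0.297, 0.0], [0.297, 0.955, 0.0], [0.0, 0.0, -1.0]]
wrist_force: [-0.5, -0.3, -0.2]
grip_width: 0.296
gripper_force: 41.8
```

{"name": "play_rows", "arguments": {"deltas": "-1 -0.002 0 0.0017 0;-1 0 0 0 0"}}

```text
time_s: 19.9
eef_pos: [0.532, 0.1288, 0.2101]
tcp_rot: [[-0.955, 0.297, -0.001], [0.297, 0.955, 0.001], [0.001, 0.0, -1.0]]
wrist_force: [-7.5, 1.3, 7.0]
grip_width: 0.294
gripper_force: 42.9
```

```bash
python3 -c "
from gap import *
o=manip.observe();print(o['eef_pos'],o['wrist_force'],o['ft_torque'])
w=snap('wrist','w16.png');r=rows(w);print(r[:2]);b=snap('side','b16.png');b14=dict(np.load('pics/b14.npz'))
A,B=[s['frame'][235:300,190:260].astype(float).mean(2) for s in(b,b14)];print(cv2.phaseCorrelate(B,A))
up=lambda im,x0,y0,x1,y1,k:cv2.resize(im[y0:y1,x0:x1],None,fx=k,fy=k,interpolation=cv2.INTER_CUBIC)
cv2.imwrite('pics/comp16.png',np.vstack([up(w['frame'],196,275,316,325,6.6667)[:333],np.hstack([up(b['frame'],210,195,260,228,8),up(snap('scene','a16.png')['frame'],250,120,300,153,8)])])[:,:,::-1])
"
```

```text
[0.53199529 0.12877118 0.21013987] [-7.49195575  1.27497907  7.0239476 ] [0.15722031 1.3856451  0.05454848]
(np.int64(157), np.float64(126.5))
((-0.2010024139818256, 0.09027412961322057), 0.8009879459514783)
```

View pics/comp16.png

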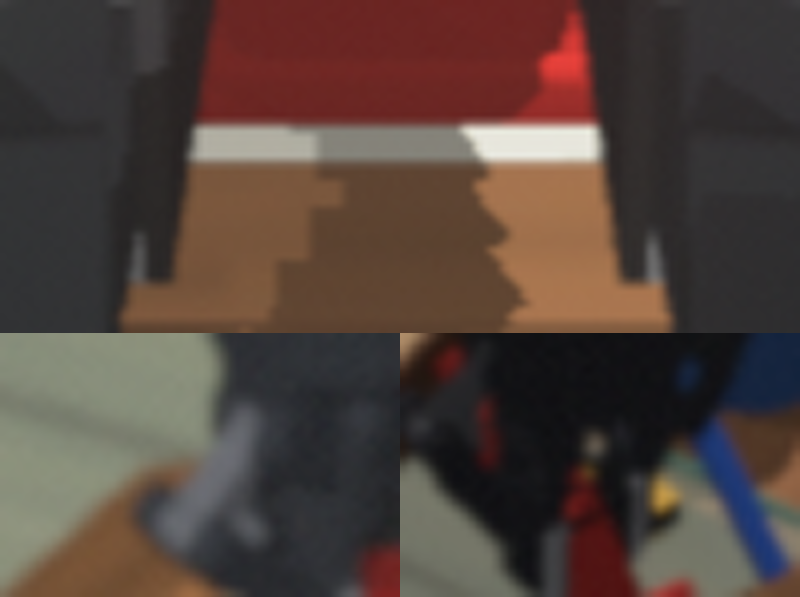

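{"name": "play_rows", "arguments": {"deltas": "-1 0.0009 0 -0.0007 0;-1 0 0 0 0"}}

```text
time_s: 20.25
eef_pos: [0.532, 0.1288, 0.2102]
tcp_rot: [[-0.955, 0.297, -0.0], [0.297, 0.955, 0.0], [0.0, 0.0, -1.0]]
wrist_force: [-7.0, 0.8, 6.3]
grip_width: 0.296
gripper_force: 42.6
```

{"name": "play_rows", "arguments": {"deltas": "-0.2 0 0 0 0;0 0 0 0 0;0.05 0 0 0 0;0.05 0 0 0 0;0.05 0 0 0 0;0.05 0 0 0 0"}}

```text
time_s: 20.85
eef_pos: [0.5323, 0.1287, 0.2099]
tcp_rot: [[-0.955, 0.297, 0.0], [0.297, 0.955, 0.0], [-0.0, 0.0, -1.0]]
wrist_force: [-0.5, 0.3, 0.2]
grip_width: 0.524
gripper_force: 0.0
```

```bash
python3 -c "
from gap import *
o=manip.observe();print(o['eef_pos'],o['wrist_force'],o['grip_width'])
w=snap('wrist','w17.png');w16=dict(np.load('pics/w16.npz'));
for s in(w16,w):
    g=s['frame'][:,255].astype(int);print(rows(s)[:2],g[285:306,1].tolist())
b=snap('side','b17.png');b16=dict(np.load('pics/b16.npz'))
A,B=[s['frame'][235:300,190:260].astype(float).mean(2) for s in(b,b16)];print(cv2.phaseCorrelate(B,A))
"
```

```text
[0.53230273 0.12865144 0.20990215] [-0.45582491  0.30508194  0.2356728 ] 0.5239838197136247
(np.int64(157), np.float64(126.5)) [39, 39, 40, 38, 39, 38, 38, 41, 68, 123, 130, 130, 130, 127, 91, 71, 69, 69, 68, 68, 69]
(np.int64(142), np.float64(111.5)) [39, 39, 39, 39, 52, 102, 128, 131, 131, 132, 132, 132, 131, 125, 83, 69, 69, 69, 69, 69, 70]
((-0.019436182794805745, 0.09925293997557105), 0.8727295542067572)
```

{"name": "play_rows", "arguments": {"deltas": "-1 0 0 0 0;-1 0 0 0 0;-1 0 0 0 0;-1 0 0 0 0;-1 0 0 0 0", "force": 25}}

```text
time_s: 21.45
eef_pos: [0.5322, 0.1287, 0.21]
tcp_rot: [[-0.955, 0.297, 0.0], [0.297, 0.955, 0.0], [-0.0, 0.0, -1.0]]
wrist_force: [-1.4, 0.4, 2.6]
grip_width: 0.298
gripper_force: 25.6
```

{"name": "play_rows", "arguments": {"deltas": "-1 -0.002 0 0.0017 0;-1 0 0 0 0"}}

```text
time_s: 21.65
eef_pos: [0.5323, 0.1287, 0.2099]
tcp_rot: [[-0.955, 0.297, -0.0], [0.297, 0.955, 0.001], [0.001, 0.0, -1.0]]
wrist_force: [-7.9, 0.1, 12.2]
grip_width: 0.297
gripper_force: 26.7
```

```bash
python3 -c "
from gap import *
o=manip.observe();print(o['eef_pos'],o['wrist_force'],o['grip_width'])
w=snap('wrist','w18.png')
g=w['frame'][:,255].astype(int);print(rows(w)[:2],g[285:306,1].tolist())
"
```

```text
[0.53231178 0.12868761 0.20993278] [-7.94172305  0.14182994 12.21984461] 0.29738545140686684
(np.int64(142), np.float64(111.5)) [39, 39, 39, 39, 51, 102, 128, 131, 131, 131, 131, 131, 131, 125, 83, 70, 69, 69, 69, 69, 69]
```

{"name": "play_rows", "arguments": {"deltas": "-1 0.002 0 -0.0017 0;-0.3 0 0 0 0;0.05 0 0 0 0;0.05 0 0 0 0;0.05 0 0 0 0;0.05 0 0 0 0"}}

```text
time_s: 22.3
eef_pos: [0.5323, 0.1287, 0.2099]
tcp_rot: [[-0.955, 0.297, -0.0], [0.297, 0.955, -0.0], [0.0, -0.0, -1.0]]
wrist_force: [0.2, 0.7, -0.1]
grip_width: 0.523
gripper_force: 0.0
```

```bash
python3 -c "
from gap import *
o=manip.observe();print(o['eef_pos'],o['wrist_force'],o['grip_width'])
w=snap('wrist','w19.png')
g=w['frame'][:,255].astype(int);print(rows(w)[:2],g[285:306,1].tolist())
"
```

```text
[0.53225124 0.12866076 0.20985686] [ 0.1695069   0.67476402 -0.14656966] 0.5225095746192815
(np.int64(142), np.float64(111.5)) [39, 39, 40, 38, 52, 102, 127, 132, 131, 132, 131, 132, 132, 126, 83, 69, 69, 70, 69, 69, 68]
```

{"name": "play_rows", "arguments": {"deltas": "0.05 0 0 -0.03 0;0.05 0 0 -0.06 0;0.05 0 0 -0.1 0;0.05 0 0 -0.15 0;0.05 0 0 -0.15 0;0.05 0.15 0 0 0;0.05 0.15 0 0 0;0.05 0.15 0 0 0;0.05 0 0 0 0;0.05 0 0 0 0"}}

```text
time_s: 23.35
eef_pos: [0.4029, 0.1691, 0.358]
tcp_rot: [[-0.955, 0.296, 0.002], [0.296, 0.955, 0.001], [-0.001, 0.001, -1.0]]
wrist_force: [0.8, -0.4, 0.5]
grip_width: 0.518
gripper_force: 0.0
```

```bash
python3 -c "
from gap import *
o=manip.observe();print(o['eef_pos'],o['wrist_force'],o['time_s'])
a=snap('scene','a20.png');b=snap('side','b20.png');b0=dict(np.load('pics/side0.npz'));a0=dict(np.load('pics/scene0.npz'))
A,B=[s['frame'][240:300,190:245].astype(float).mean(2) for s in(b,b0)];print('block',cv2.phaseCorrelate(B,A))
# comb: triangulate red tail/bar
for s,n in((a,'a'),(b,'b')):
    h=cv2.cvtColor(s['frame'],cv2.COLOR_RGB2HSV);m=((h[...,0]<8)|(h[...,0]>172))&(h[...,1]>130)&(h[...,2]>60);m=m.astype(np.uint8)
    k,l,st,ce=cv2.connectedComponentsWithStats(m)
    for i in range(1,k):
        if st[i,4]>60:print(n,st[i],ce[i])
up=lambda im,x0,y0,x1,y1,k:cv2.resize(im[y0:y1,x0:x1],None,fx=k,fy=k,interpolation=cv2.INTER_CUBIC)
cv2.imwrite('pics/comp20.png',np.vstack([np.hstack([up(a['frame'],220,100,320,200,4),up(b['frame'],190,180,290,280,4)]),np.hstack([cv2.resize(a['frame'][60:384],(400,200)),cv2.resize(b['frame'][60:384],(400,200))])])[:,:,::-1])
"
```

```text
[0.40290944 0.16907112 0.35799927] [ 0.80494056 -0.35208956  0.48347817] 23.35
block ((0.020160391742479078, 0.05009706882210452), 1.0294819838098628)
a [216  94  31  18 128] [232.8203125 103.7890625]
a [254 120  33  45 469] [268.9445629  142.60127932]
b [  86  188   62   32 1290] [114.24263566 202.22403101]
b [237 219  47  22 505] [259.79405941 229.65346535]
```

View pics/comp20.png

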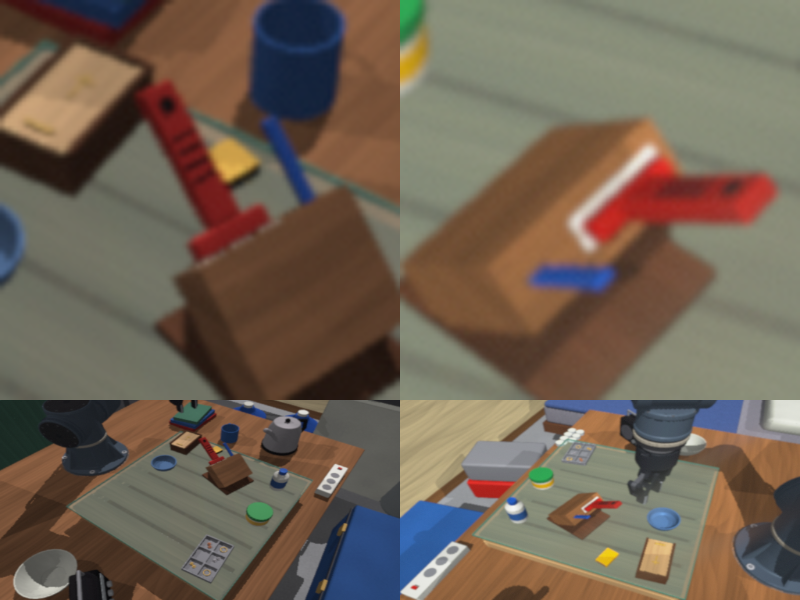

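```bash
python3 -c "
from plant import manip
print(manip.hand_in())"
```

```text
the job is handed in; nothing more can be done
None
```

The comb is in the wide slot with its cross-bar against the block's face and the gripper clear. The tines butted the slot's rim once at about 22 N before I backed off and re-aligned. A final seating push peaked near 14 N, slightly over the 12 N sliding threshold, but the camera shows no measurable shift of the block, and nothing else on the glass was touched. I handed it in at about 23 s; the hand-in returned no verdict.

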